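# Load the sample reader: pin-release tray, jars in, focus without backlash

## Task

Take the yellow pin tool from its stand, hold down the recessed orange button in the tray's black end block with it while pushing the tray all the way out of the reader, and put the tool back upright in its stand. Stand every blue-lidded sample jar on the bench upright in a well of the tray, then push the tray fully home so that it latches. Last, turn the focus knob on the roof clockwise until the yellow pointer is clearly past the red mark (by about 20 degrees), and come back anticlockwise to stop with the pointer on the mark, so that the play is taken up; leave the tape roll and the marker pen alone.

Things in the scene. Friction and masses are not known exactly. Their poses are not given: they have to be found in the camera images.
- pin_grip (a point): centre of the pin tool's handle: yellow, 16x16 mm, 50 mm tall (25 mm above and below this point), sides along this point's x and y, z up; below it a dark flange 24 mm across (underside 30 mm below this point) and a steel pin 6 mm thick that ends 100 mm below this point. 60 g. Starts upright in its stand, handle up.
- pin_tip (a point): lower end of the pin tool's steel pin, on its axis; axes as the handle's
- stand_top (a point): fixed wooden stand of the pin tool, 36x36 mm block on a 60x60x10 mm foot, 80 mm tall; this point is the centre of the hole's mouth in its top. The hole is 12 mm wide with a 3 mm chamfer, down to the bench. The tool is home when its flange rests on the top (pin tip 70 mm below, handle centre 30 mm above this point).
- tray_origin (a point): reference point of the grey tray, moves with it; z up, y = horizontal direction in which the tray slides out. With the tray home it lies in the middle of the reader, 55 mm above the bench. The reader (grey plinth, white housing, blue roof) is fixed, 104 mm along x, 184 mm along y (+-92 mm), 135 mm tall; the knob on its roof rises to 183 mm.
- well_0 (a point): centre of the floor of the tray's well nearest to the end block, y = +54 mm in the tray frame. The wells are square, 48 mm inside, floor 69 mm above the bench, walls 14 mm high, with 32 mm wide notches for the fingers in the two side walls (those facing the tray's +x and -x); the tray is 60 mm wide over all
- well_1 (a point): centre of the floor of the middle well, y = 0 in the tray frame
- well_2 (a point): centre of the floor of the well farthest from the end block, y = -54 mm in the tray frame; with the tray all the way out it stands 44 mm outside the housing's end
- lip_end (a point): centre of the outer end face (facing the tray's +y) of the tray's black end block: push here to drive the tray home. The block spans y = 92 to 144 mm in the tray frame, 60 mm wide, 65 to 101 mm above the bench; this point is 85 mm above the bench. The block always stands outside the housing.
- button_top (a point): centre of the top of the orange release button, 12 mm across, at the bottom of a 14x14 mm square recess in the end block, 16 mm below the block's top; moves down with the button. Too narrow for fingers.
- button (a joint): how far the release button is pressed, 0 to 0.006 m; spring about 1.5 N at first touch, 4.5 N fully down; pressed 5 mm or more it frees the tray
- tray (a joint): how far the tray is out, 0 (home) to 0.19 m (stop, all the way out). While home it is latched unless the button is down; once 25 mm out the button may rise again without harm. Pushed home, it rides over the catch (about 3 N more in the last 20 mm) and latches at 0 with the button up. Sliding friction about 1.5 N; stays where it is left.
- jar_a_mid (a point): centre (half-way up, 15 mm above its underside) of a low amber sample jar with a blue lid, round, 42 mm across, 30 mm tall, 60 g, standing on the bench, z up; may be absent
- jar_b_mid (a point): the same for a second such jar; may be absent
- jar_c_mid (a point): the same for a third such jar; may be absent
- knob_grip (a point): centre of the bar grip of the black focus knob on the middle of the reader's roof, on its vertical axis, 169 mm above the bench; the bar is 46 mm long along this point's x, 14 mm thick along its y, 32 mm tall (16 mm above and below this point). Free space round it; the pointer disc's top lies 27 mm below this point.
- knob_line (a point): outer end of the white line on the knob's bar, 20 mm from the axis
- pointer_tip (a point): tip of the yellow pointer on the silver disc under the knob, 39 mm from the knob's axis; x points outward along the pointer
- mark_tip (a point): inner end of the red rider mark beside the disc, 39 mm from the knob's axis; x points outward. The pointer is on the mark when the two tips are at the same place.
- knob (a joint): angle of the focus knob, rad, grows clockwise seen from above, range -0.9 to 3.2; stiff (0.04 N m), stays where left
- pointer (a joint): angle of the pointer, same zero and sense as the knob, range -0.6 to 2.9. The knob drives it with play: it follows only once the knob leads by 0.25 rad (clockwise) or lags by 0.25 rad (anticlockwise), and stays otherwise.
- mark (a joint): angle of the red mark, same zero and sense as the pointer; not to be moved
- white_tape: white tape roll 72 mm across, 19 mm tall, lying on the bench, a bystander; origin at the centre of its underside
- red_marker: red marker pen 135x13x15 mm lying on the bench near its front edge, a bystander; long along its x
There are look-alikes about, which are no part of the job. What is shaped like the part that bears pin_grip but purple is not meant.

How it is judged (in metres and radians):
On the way, in this order (a step that is already met when the one before it is completed fails the run):
1. the tray is pushed out while the pin holds the button down (value of joint tray above 0.02 m and value of joint button above 0.004 m and distance between pin_tip and button_top below 0.009 m), for 0.2 s.
2. the tray is all the way out (value of joint tray above 0.18 m), for 0.1 s.
3. every jar stands in a well of the tray while it is out (value of joint tray above 0.16 m and x of jar_a_mid in the frame of tray_origin between -0.012 and 0.012 m and y of jar_a_mid in the frame of tray_origin between -0.082 and 0.082 m and z of jar_a_mid in the frame of tray_origin between 0.025 and 0.034 m and angle between each of jar_a_mid, jar_b_mid, jar_c_mid's own z axis and vertical below 0.15 rad and x of jar_b_mid in the frame of tray_origin between -0.012 and 0.012 m and y of jar_b_mid in the frame of tray_origin between -0.082 and 0.082 m and z of jar_b_mid in the frame of tray_origin between 0.025 and 0.034 m and x of jar_c_mid in the frame of tray_origin between -0.012 and 0.012 m and y of jar_c_mid in the frame of tray_origin between -0.082 and 0.082 m and z of jar_c_mid in the frame of tray_origin between 0.025 and 0.034 m), for 0.3 s.
4. the loaded tray is pushed home and latched (value of joint tray below 0.004 m and value of joint button below 0.0015 m and x of jar_a_mid in the frame of tray_origin between -0.012 and 0.012 m and y of jar_a_mid in the frame of tray_origin between -0.082 and 0.082 m and z of jar_a_mid in the frame of tray_origin between 0.025 and 0.034 m and angle between each of jar_a_mid, jar_b_mid, jar_c_mid's own z axis and vertical below 0.15 rad and x of jar_b_mid in the frame of tray_origin between -0.012 and 0.012 m and y of jar_b_mid in the frame of tray_origin between -0.082 and 0.082 m and z of jar_b_mid in the frame of tray_origin between 0.025 and 0.034 m and x of jar_c_mid in the frame of tray_origin between -0.012 and 0.012 m and y of jar_c_mid in the frame of tray_origin between -0.082 and 0.082 m and z of jar_c_mid in the frame of tray_origin between 0.025 and 0.034 m), for 0.3 s.
5. the pointer is turned clockwise past the mark, by 0.2 rad or more (y of pointer_tip in the frame of mark_tip below -0.0077 m), for 0.1 s.
6. the pointer is brought back anticlockwise onto the mark (y of pointer_tip in the frame of mark_tip between -0.004 and 0.004 m and x of pointer_tip in the frame of mark_tip above -0.02 m and y of knob_line in the frame of pointer_tip above 0.0024 m), for 0.2 s.
At the end, for the whole second after the job is handed in: tray home (within 4 mm) and latched with the button up, every jar upright in a well, pointer tip within 4 mm of the mark (0.1 rad) with the play taken up anticlockwise (the knob lags the pointer by 0.12 rad or more), pin tool upright in its stand with the flange on the top (all of step 4 and all of step 6 and horizontal distance between pin_tip and stand_top below 0.006 m and z of pin_tip in the frame of stand_top between -0.074 and -0.066 m and angle between pin_tip's own z axis and vertical below 0.1 rad); the robot touches nothing.
It fails at once if the tape roll is moved more than 5 cm (distance of white_tape from where it was at the start of the episode above 0.05 m).
It fails at once if the marker pen is moved more than 5 cm (distance of red_marker from where it was at the start of the episode above 0.05 m).
Of jar_a, jar_b, jar_c only 2 to 3 are there at a start; the rules pass over those that are not, and their reading is None.
At some moment in a run one of jar_a, jar_b, jar_c may be knocked a few centimetres aside while the robot is not near it.
It also fails if it takes over 210 s, if anything falls off the work surface, if the arm or the gripper's body presses on something with over 40 N, if the wrist force passes 120 N, or if a joint passes its speed limit or range.

## Robot

A 7-joint arm with a two-finger parallel gripper is mounted at the origin on a cart in front of the work surface, level with it; the furniture and walls round the work are solid. World frame = base frame: x ahead of the robot, y to its left, z up, the work surface at z = 0. Lengths are in mm, angles in degrees, forces in N, time in s.
With the tool pointing down it reaches from about 350 to 900 mm from the base axis. Payload 8.1 kg.
Tool frame: the origin (TCP) lies at the very end of the fingers, on their centre line; the grasp point (between the pads) lies 19 mm behind it; z points along the fingers, y is the line along which they close (so a half turn about z gives the same grasp; the last joint's range is limited). The gripper opens to 85 mm and grips with 20 to 120 N. Pads are 22 mm wide; open, the fingers measure 114 mm over their backs; the gripper's body (76 mm by 85 mm) begins 54 mm behind the grasp point. The pads swing forward as they close: fully open they stand 13 mm farther back than shut.
Start: joints at [64.824, 24.895, 1.432, 90.138, -0.665, 64.973, -4.303], TCP at [206.52, -589.908, 231.323] pointing down, gripper open.
Joint ranges: [-149.89, 149.89], [-25.12, 119.58], [-72.63, 75.52], [4.76, 147.25], [-75.54, 255.54], [6.69, 114.76], [-157.13, 157.13]. Speed limits (degrees/s): [127.2, 127.2, 172.46, 172.46, 180, 180, 180].

## Interface

Orientations are given as a 3x3 rotation matrix whose columns are the frame's x, y, z axes.
In Python, from rig import * gives the robot as it stands.
- The arm moves only by the shell command python3 -m inch 'ROWS' [FORCE]. ROWS is JSON, a list of rows, each an object of numbers: "grip": the gripper command: -1 is fully open, 1 is shut, values between are in proportion; "tx", "ty", "tz": the shift along the tool's x, y, z in m; "wx", "wy", "wz": the turn, a rotation vector about the tool's x, y, z in degrees. In form: [{"grip": .., "tx": .., "ty": .., "tz": .., "wx": .., "wy": .., "wz": ..}, ...]. A call has exactly 10 rows; each row is the pose to reach, as a shift and turn from the pose commanded when the call began, along the tool's axes at that moment; what a row does not reach only later rows make up. A row lasts 1/8 s, in which the tool goes at most 62.5 mm and 10.7 degrees, less where a joint would pass 70% of its speed; a pose out of reach is approached as far as the arm can. A call with a gripper value outside its range is refused whole. The fingers move at their own pace and stop on an object; FORCE is the grip in N (left out, the last holds). Time passes only in rows, so rows that repeat a pose let the fingers close, or fill a call up. It gives the time, the measured TCP pose, the force, the opening and the grip force at its end, in the units of the state.
- observe(): the state, without advancing time (a new reading comes with each control period).
- grab_frame(name): name is "scene" or "top" or "wrist"; returns the picture (420x560x3 uint8, red, green, blue); there is no depth.
- camera_model(name): a dict with "mtx" (3x3 intrinsics, pixels), "R" (3x3) and "t" (3): a world point X has camera coordinates R X + t; the wrist camera has in their place "hand_eye" (4x4, takes a point from camera to tool coordinates, whose origin is the TCP and whose axes are the flange's). Camera axes: x right, y down, z forward; pixel columns grow to the right and rows downward; lengths in mm; the calibration is good to about 2 mm. A picture is of the moment at which its call begins: read the wrist's pose just before it. camera_model takes no time and is no camera call.
- hand_in(): hands the job in; it is judged then, once.
Trained networks look in the newest picture that a camera, given by its name, has taken for a name from the list of things; names that differ only in an ending like _2 or _b are one class to them, and where a whole thing is asked for, a point or a joint stands for the part that bears it (a point fixed in the world has none). Each returns a list of dicts, best first, with "p" (0 to 1); they miss things now and then, are a little off and sometimes report something else, mostly with a low value. They report only what shows in the picture. A call takes as long as a camera call. They do not tell look-alikes from the thing itself.
- masks_of(target, camera): "mask" (420x560 bool, what is visible of it) and "extent" ([left, top, right, bottom] as shares, 0 to 1, of the picture: columns of its width, rows of its height, round what is visible of it).
- mark_of(target, camera): "at" ([column, row] as shares, 0 to 1, of the picture: columns of its width, rows of its height: a listed point, or the origin of a listed thing).
The state is a dict: "t": time; "joint_positions": joint angles; "qd": joint speeds; "tau": joint torques, N m; "ee_pos": TCP position; "orientation": TCP orientation; "force": force on the tool from outside, world axes, zero at the start; "torque": the same for the moment, N m; "finger_gap": finger opening in mm; "grip_force": force on a finger pad.
Only numpy, scipy, OpenCV 4.12 (cv2) and the standard library are available. Lean on these libraries where they do the work, as an engineer would, in place of code of your own. Each camera call takes 0.05 s, during which the arm holds its last target. There are 200 camera calls.

## Working session

There is one attempt and no reset: what is moved stays moved. The work goes in short steps, Python scripts to look and compute and a shell command to move; the robot and the scene stay as the last step left them, time stands still between calls to the robot, and variables do not carry over. Pictures are saved under pics/ and viewed, at most 14 in all, crops included, and the job is handed in when it is done.

```bash
ls; mkdir -p pics; python3 - <<'E'
from rig import *
import cv2, numpy as np
s=observe(); print({k:np.round(v,3).tolist() for k,v in s.items()})
for n in ("scene","top"):
    cv2.imwrite(f"pics/{n}0.png",grab_frame(n)[:,:,::-1]); c=camera_model(n); print(n,{k:np.round(v,3).tolist() for k,v in c.items()})
print({k:np.round(v,4).tolist() for k,v in camera_model("wrist").items()})
E
```

```text
pics
{'t': 0.0, 'joint_positions': [64.824, 24.934, 1.43, 90.19, -0.666, 64.974, -4.305], 'qd': [0.038, -0.019, -0.025, 0.023, -0.051, -0.004, 0.043], 'tau': [-0.0, -67.048, 1.025, -31.621, 0.016, 0.012, 0.0], 'ee_pos': [206.327, -589.41, 230.542], 'orientation': [[0.944, 0.33, -0.001], [0.33, -0.944, 0.001], [-0.0, -0.002, -1.0]], 'force': [0.677, -0.224, -0.175], 'torque': [-0.022, -0.027, 0.006], 'grip_force': 0.0, 'finger_gap': 85.489}
scene {'mtx': [[397.038, 0.0, 280.733], [0.0, 397.038, 210.365], [0.0, 0.0, 1.0]], 'R': [[-0.76, -0.65, -0.012], [-0.313, 0.383, -0.869], [0.57, -0.656, -0.495]], 't': [387.966, 271.905, 635.846]}
top {'mtx': [[518.132, 0.0, 277.148], [0.0, 518.132, 210.454], [0.0, 0.0, 1.0]], 'R': [[-0.037, -0.999, -0.0], [-0.977, 0.036, -0.211], [0.211, -0.007, -0.977]], 't': [20.583, 535.82, 1019.906]}
{'mtx': [[347.9334, 0.0, 278.6735], [0.0, 347.9334, 211.4383], [0.0, 0.0, 1.0]], 'hand_eye': [[0.0, -0.9619, -0.2733, 68.5255], [1.0, 0.0001, -0.0004, -0.6366], [0.0004, -0.2733, 0.9619, -142.5019], [0.0, 0.0, 0.0, 1.0]]}
```

View pics/scene0.png

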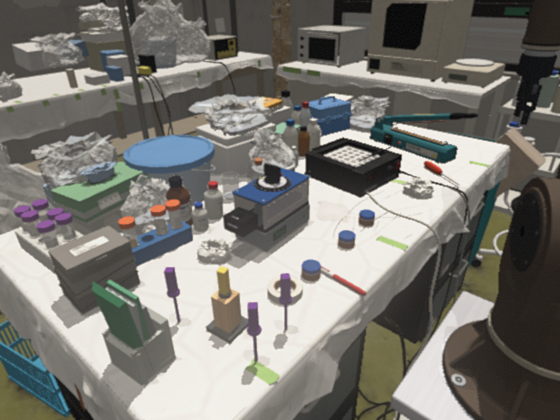

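View pics/top0.png

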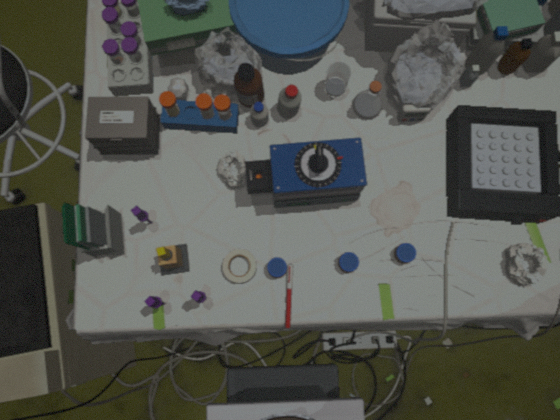

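The scene view shows the yellow handle in its wooden stand at (224,285). Its look-alikes are the purple tools at (172,285), (253,325) and (285,295). The top view shows:
- yellow tool: (163,254)
- purple tools: (139,213), (153,301), (198,296)
- jars: (277,267), (347,262), (405,253)
- tape: (239,266), pen: (288,295)
- end block of the reader: (258,177)

I choose the yellow tool.

```bash
cat > h.py <<'E'
from rig import *
import cv2, numpy as np, sys
W=np.array([560,420])
def cam(n,s=None):
    c=camera_model(n)
    if n!="wrist": return c["mtx"],np.array(c["R"]),np.array(c["t"])
    s=s or observe(); T=np.eye(4); T[:3,:3]=s["orientation"]; T[:3,3]=s["ee_pos"]
    M=np.linalg.inv(T@np.array(c["hand_eye"])); return c["mtx"],M[:3,:3],M[:3,3]
def ray(c,px):
    K,R,t=c; d=R.T@np.linalg.inv(K)@np.array([px[0],px[1],1.]); return -R.T@t,d/np.linalg.norm(d)
def proj(c,X):
    K,R,t=c; p=np.array(K)@(R@np.array(X,float)+t); return p[:2]/p[2]
def at_z(c,px,z):
    o,d=ray(c,px); return o+d*(z-o[2])/d[2]
def tri(obs):
    A=np.zeros((3,3));b=np.zeros(3)
    for c,px in obs:
        o,d=ray(c,px);P=np.eye(3)-np.outer(d,d);A+=P;b+=P@o
    X=np.linalg.solve(A,b); return X,[np.round(proj(c,X)-px,1).tolist() for c,px in obs]
def marks(t,n,k=1): return [(round(float(r["p"]),2),np.array(r["at"])*W) for r in mark_of(t,n)[:k]]
def tool(dX,s=None):
    s=s or observe(); return np.round(np.array(s["orientation"]).T@np.array(dX,float),1)
def snap(n,f,crop=None,z=1):
    s=observe(); im=grab_frame(n)[:,:,::-1]
    o=im if crop is None else im[crop[1]:crop[3],crop[0]:crop[2]]
    cv2.imwrite("pics/"+f,cv2.resize(o,None,fx=z,fy=z,interpolation=cv2.INTER_CUBIC)); return cam(n,s)
E
python3 - <<'E'
from h import *
cs,ct=cam("scene"),cam("top")
grab_frame("scene");grab_frame("top")
for n in "pin_grip stand_top tray_origin lip_end button_top jar_a_mid knob_grip knob_line pointer_tip mark_tip white_tape red_marker".split():
    a=marks(n,"scene",4);b=marks(n,"top",4)
    print(n)
    for pa,x in a:
        best=[]
        for pb,y in b:
            X,e=tri([(cs,x),(ct,y)]); 
            if np.abs(e).max()<6: print("  ",pa,pb,x.round(),y.round(),X.round(1),np.abs(e).max())
E
```

```text
pin_grip
   0.91 0.62 [172. 280.] [138. 212.] [531.7 276.3 100.9] 1.7
   0.87 0.65 [287. 286.] [197. 295.] [363.6 158.7 102.3] 1.8
   0.86 0.62 [221. 280.] [162. 252.] [450.  227.5 112.4] 0.1
stand_top
   0.78 0.86 [225. 295.] [164. 256.] [445.6 228.6  81.1] 1.3
tray_origin
lip_end
   0.92 0.6 [231. 221.] [243. 179.] [594.3  67.4 101.9] 0.7
button_top
jar_a_mid
   0.8 0.53 [366. 215.] [403. 254.] [ 439.2 -262.    24.6] 0.6
knob_grip
   0.6 0.92 [274. 169.] [317. 158.] [604.7 -81.5 175. ] 2.4
knob_line
pointer_tip
   0.76 0.79 [260. 178.] [313. 143.] [647.8 -77.7 139.4] 1.8
mark_tip
white_tape
   0.7 0.81 [284. 295.] [238. 266.] [428.2  88.1  -4. ] 1.0
red_marker
   0.81 0.76 [338. 283.] [291. 292.] [369.6 -24.2 -13.1] 0.7
```

```bash
python3 -m inch '[{"grip":-1,"tx":0.04,"ty":-0.032,"tz":-0.02,"wz":4},{"grip":-1,"tx":0.08,"ty":-0.064,"tz":-0.04,"wz":8},{"grip":-1,"tx":0.12,"ty":-0.096,"tz":-0.06,"wz":12},{"grip":-1,"tx":0.16,"ty":-0.128,"tz":-0.08,"wz":16},{"grip":-1,"tx":0.2,"ty":-0.16,"tz":-0.08,"wz":19},{"grip":-1,"tx":0.24,"ty":-0.192,"tz":-0.08,"wz":19},{"grip":-1,"tx":0.28,"ty":-0.224,"tz":-0.08,"wz":19},{"grip":-1,"tx":0.32,"ty":-0.256,"tz":-0.08,"wz":19},{"grip":-1,"tx":0.36,"ty":-0.287,"tz":-0.08,"wz":19},{"grip":-1,"tx":0.36,"ty":-0.287,"tz":-0.08,"wz":19}]'; python3 - <<'E'
from h import *
s=observe();print(s["ee_pos"],np.round(s["orientation"],3).tolist(),np.round(s["joint_positions"]))
c=snap("wrist","w1.png")
for n in ["jar_a_mid","knob_grip","knob_line","pointer_tip","mark_tip","button_top","lip_end"]:
    print(n,[(p,x.round(),at_z(c,x,dict(jar_a_mid=15,knob_grip=169,knob_line=185,pointer_tip=142,mark_tip=142,button_top=85,lip_end=85)[n]).round(1)) for p,x in marks(n,"wrist",4)])
print("stand from here", tool(np.array([448,228,300])-s["ee_pos"]))
E
```

```text
[ 206.52612554 -589.92674829  231.34149552] [[0.944, 0.33, 0.0], [0.33, -0.944, -0.0], [-0.0, 0.0, -1.0]] [65. 25.  1. 90. -1. 65. -4.]
jar_a_mid []
knob_grip []
knob_line []
pointer_tip []
mark_tip []
button_top []
lip_end []
stand from here [ 498.2 -692.2  -68.7]$[0]: bad value
```

```bash
python3 -m inch '[{"grip":-1,"tx":0.04,"ty":-0.032,"tz":-0.02,"wx":0,"wy":0,"wz":4},{"grip":-1,"tx":0.08,"ty":-0.064,"tz":-0.04,"wx":0,"wy":0,"wz":8},{"grip":-1,"tx":0.12,"ty":-0.096,"tz":-0.06,"wx":0,"wy":0,"wz":12},{"grip":-1,"tx":0.16,"ty":-0.128,"tz":-0.08,"wx":0,"wy":0,"wz":16},{"grip":-1,"tx":0.2,"ty":-0.16,"tz":-0.08,"wx":0,"wy":0,"wz":19},{"grip":-1,"tx":0.24,"ty":-0.192,"tz":-0.08,"wx":0,"wy":0,"wz":19},{"grip":-1,"tx":0.28,"ty":-0.224,"tz":-0.08,"wx":0,"wy":0,"wz":19},{"grip":-1,"tx":0.32,"ty":-0.256,"tz":-0.08,"wx":0,"wy":0,"wz":19},{"grip":-1,"tx":0.36,"ty":-0.287,"tz":-0.08,"wx":0,"wy":0,"wz":19},{"grip":-1,"tx":0.36,"ty":-0.287,"tz":-0.08,"wx":0,"wy":0,"wz":19}]'; python3 - <<'E'
from h import *
s=observe();print(s["ee_pos"],np.round(s["orientation"],3).tolist(),np.round(s["joint_positions"]))
c=snap("wrist","w1.png")
for n in ["jar_a_mid","knob_grip","knob_line","pointer_tip","mark_tip","button_top","lip_end"]:
    print(n,[(p,x.round(),at_z(c,x,dict(jar_a_mid=15,knob_grip=169,knob_line=185,pointer_tip=142,mark_tip=142,button_top=85,lip_end=85)[n]).round(1)) for p,x in marks(n,"wrist",4)])
print("stand from here", tool(np.array([448,228,300])-s["ee_pos"]))
E
```

```text
t: 3.05
ee_pos: [453.5, -195.9, 311.5]
orientation: [[1.0, 0.012, 0.001], [0.012, -1.0, 0.001], [0.001, -0.001, -1.0]]
force: [-0.2, -1.5, 0.4]
finger_gap: 85.6
grip_force: 0.0
[ 453.5296987  -195.93084238  311.45348429] [[1.0, 0.012, 0.001], [0.012, -1.0, 0.001], [0.001, -0.001, -1.0]] [ 26.  10. -11. 100.   2.  70. -74.]
jar_a_mid [(0.84, array([333., 180.]), array([ 440. , -264.1,   15. ]))]
knob_grip [(0.43, array([149., 228.]), array([424.3, -83.2, 169. ]))]
knob_line [(0.59, array([243., 192.]), array([ 461.5, -166.7,  185. ]))]
pointer_tip []
mark_tip []
button_top []
lip_end [(0.68, array([14., 21.]), array([602.9,  59.4,  85. ]))]
stand from here [  -4.1 -423.9   11.4]
```

```bash
python3 -m inch '[{"grip":-1,"tx":0,"ty":-0.055,"tz":0.01,"wx":0,"wy":0,"wz":0},{"grip":-1,"tx":0,"ty":-0.11,"tz":0.02,"wx":0,"wy":0,"wz":0},{"grip":-1,"tx":0,"ty":-0.165,"tz":0.03,"wx":0,"wy":0,"wz":0},{"grip":-1,"tx":0,"ty":-0.22,"tz":0.04,"wx":0,"wy":0,"wz":0},{"grip":-1,"tx":0,"ty":-0.275,"tz":0.05,"wx":0,"wy":0,"wz":0},{"grip":-1,"tx":0,"ty":-0.33,"tz":0.06,"wx":0,"wy":0,"wz":0},{"grip":-1,"tx":-0.004,"ty":-0.385,"tz":0.06,"wx":0,"wy":0,"wz":0},{"grip":-1,"tx":-0.004,"ty":-0.424,"tz":0.06,"wx":0,"wy":0,"wz":0},{"grip":-1,"tx":-0.004,"ty":-0.424,"tz":0.06,"wx":0,"wy":0,"wz":0},{"grip":-1,"tx":-0.004,"ty":-0.424,"tz":0.06,"wx":0,"wy":0,"wz":0}]'; python3 - <<'E'
from h import *
s=observe();print(np.round(s["joint_positions"]))
c=snap("wrist","w2.png")
for n,z in [("pin_grip",110),("stand_top",80),("button_top",85),("lip_end",85)]:
    print(n,[(p,x.round(),at_z(c,x,z).round(1)) for p,x in marks(n,"wrist",4)])
E
```

```text
t: 4.7
ee_pos: [445.6, 222.8, 251.1]
orientation: [[1.0, 0.004, -0.0], [0.004, -1.0, -0.001], [-0.0, 0.001, -1.0]]
force: [-0.3, -0.7, -0.2]
finger_gap: 85.4
grip_force: 0.0
[ -10.   15.  -28.  104.    8.   63. -130.]
pin_grip [(0.94, array([251., 287.]), array([362.5, 247.7, 110. ])), (0.87, array([210.,  91.]), array([529.9, 276.3, 110. ])), (0.73, array([275., 198.]), array([444.8, 225.9, 110. ])), (0.67, array([345., 283.]), array([366.3, 163.3, 110. ]))]
stand_top [(0.65, array([279., 191.]), array([444.2, 222.8,  80. ]))]
button_top []
lip_end []
```

View pics/w2.png

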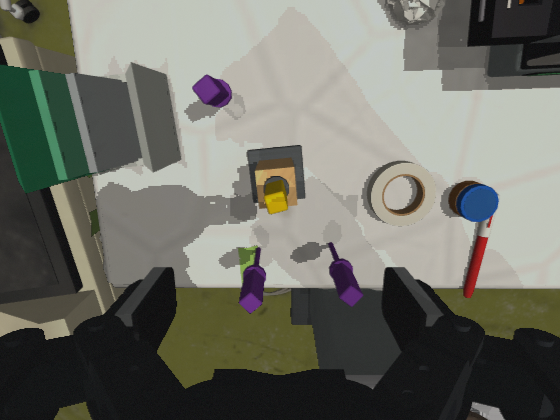

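The wrist view shows the yellow handle at (276,200) in its wooden stand, with purple tools at (212,91), (253,287) and (345,281). The tape is at (402,193) and a jar at (475,202). Next I check the handle's yaw in a close crop.

```bash
python3 - <<'E'
from h import *
im=cv2.imread("pics/w2.png"); cv2.imwrite("pics/w2c.png",cv2.resize(im[130:230,225:325],None,fx=6,fy=6,interpolation=cv2.INTER_CUBIC))
c=cam("wrist")
h=cv2.cvtColor(im,cv2.COLOR_BGR2HSV); m=cv2.inRange(h,(22,150,80),(34,255,255)); m[:, :200]=0
n,l,st,ce=cv2.connectedComponentsWithStats(m); i=1+np.argmax(st[1:,4]); print(st[i],ce[i])
E
```

```text
[264 180  24  34 625] [275.5616 196.9984]
```

View pics/w2c.png

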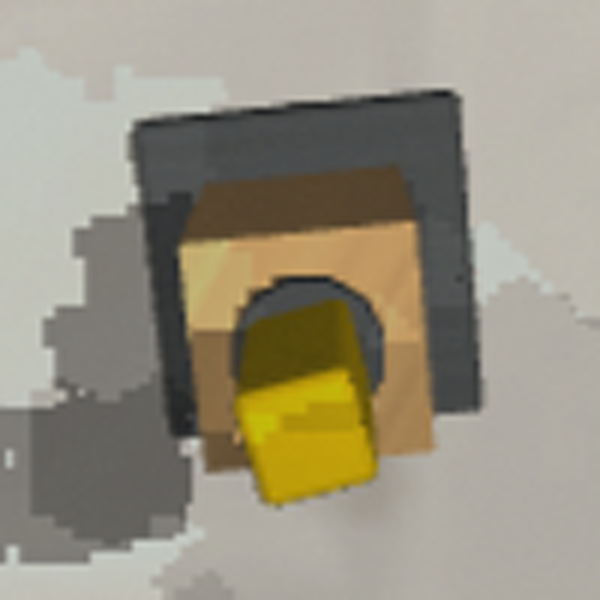

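The crop shows the handle top centred near (276.5,203) and turned about 14.5° anticlockwise. It is the only yellow handle, and it stands in the wooden stand.

```bash
python3 - <<'E'
from h import *
c=cam("wrist");
T=at_z(c,(276.5,202.8),135);F=at_z(c,(277,186.7),85);H=at_z(c,(276.3,186),80);print(T,F)
print(tool((T+F)/2-[0,0,16]-observe()["ee_pos"]))
E
```

```text
[447.31675381 224.85493531 135.        ] [449.48252549 224.68862225  85.        ]
[  2.7  -2.1 157.4]
```

```bash
python3 -m inch '[{"grip":-1,"tx":0.003,"ty":-0.002,"tz":0,"wx":0,"wy":0,"wz":-7},{"grip":-1,"tx":0.003,"ty":-0.002,"tz":0.01,"wx":0,"wy":0,"wz":-14.5},{"grip":-1,"tx":0.003,"ty":-0.002,"tz":0.03,"wx":0,"wy":0,"wz":-14.5},{"grip":-1,"tx":0.003,"ty":-0.002,"tz":0.05,"wx":0,"wy":0,"wz":-14.5},{"grip":-1,"tx":0.003,"ty":-0.002,"tz":0.075,"wx":0,"wy":0,"wz":-14.5},{"grip":-1,"tx":0.003,"ty":-0.002,"tz":0.1,"wx":0,"wy":0,"wz":-14.5},{"grip":-1,"tx":0.003,"ty":-0.002,"tz":0.125,"wx":0,"wy":0,"wz":-14.5},{"grip":-1,"tx":0.003,"ty":-0.002,"tz":0.145,"wx":0,"wy":0,"wz":-14.5},{"grip":-1,"tx":0.003,"ty":-0.002,"tz":0.157,"wx":0,"wy":0,"wz":-14.5},{"grip":-1,"tx":0.003,"ty":-0.002,"tz":0.157,"wx":0,"wy":0,"wz":-14.5}]'; python3 - <<'E'
from h import *
s=observe();print(np.round(s["joint_positions"]))
c=snap("wrist","w3.png",(150,150,420,400),2.2)
E
```

```text
t: 6.2
ee_pos: [448.1, 225.4, 93.9]
orientation: [[0.967, 0.255, -0.001], [0.255, -0.967, -0.001], [-0.001, 0.0, -1.0]]
force: [1.4, 0.2, 0.0]
finger_gap: 85.2
grip_force: 0.0
[ -12.   26.  -27.  114.   17.   44. -125.]
```

View pics/w3.png

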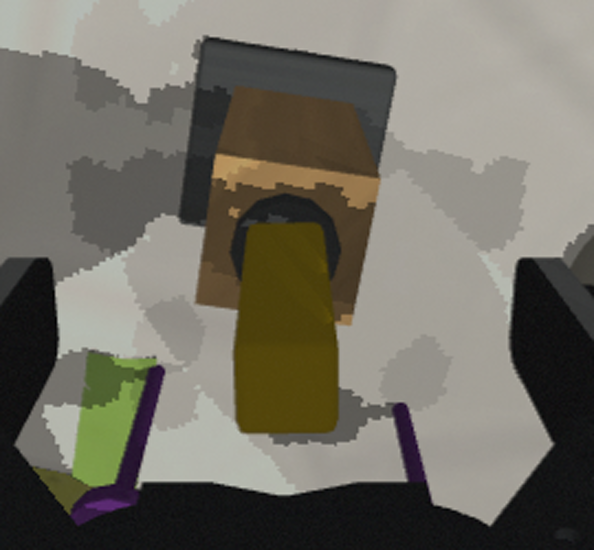

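The handle at (285,340) in the crop sits square between the fingers. I close and lift.

```bash
python3 -m inch '[{"grip":1,"tx":0,"ty":0,"tz":0,"wx":0,"wy":0,"wz":0},{"grip":1,"tx":0,"ty":0,"tz":0,"wx":0,"wy":0,"wz":0},{"grip":1,"tx":0,"ty":0,"tz":0,"wx":0,"wy":0,"wz":0},{"grip":1,"tx":0,"ty":0,"tz":0,"wx":0,"wy":0,"wz":0},{"grip":1,"tx":0,"ty":0,"tz":0,"wx":0,"wy":0,"wz":0},{"grip":1,"tx":0,"ty":0,"tz":-0.02,"wx":0,"wy":0,"wz":0},{"grip":1,"tx":0,"ty":0,"tz":-0.045,"wx":0,"wy":0,"wz":0},{"grip":1,"tx":0,"ty":0,"tz":-0.075,"wx":0,"wy":0,"wz":0},{"grip":1,"tx":0,"ty":0,"tz":-0.105,"wx":0,"wy":0,"wz":0},{"grip":1,"tx":0,"ty":0,"tz":-0.13,"wx":0,"wy":0,"wz":0}]' 70; python3 - <<'E'
from h import *
c=snap("wrist","w4.png"); cs=snap("scene","s4.png")
print(marks("pin_grip","wrist",4), marks("pin_tip","wrist",4),marks("pin_tip","scene",4),marks("button_top","scene",3),marks("button_top","top",3))
s=observe()
print("expected tip", s["ee_pos"]-np.array([0,0,84]), proj(c,s["ee_pos"]-np.array([0,0,84])),proj(cs,s["ee_pos"]-np.array([0,0,84])))
print("above block",tool(np.array([602,50,225])-s["ee_pos"]))
E
```

```text
t: 7.5
ee_pos: [448.3, 225.9, 225.3]
orientation: [[0.967, 0.255, 0.0], [0.255, -0.967, 0.0], [0.0, -0.0, -1.0]]
force: [0.2, 0.2, -0.5]
finger_gap: 15.1
grip_force: 68.1
[(0.83, array([234.808,  78.288])), (0.82, array([278.992, 291.816])), (0.52, array([227.584, 296.394]))] [(0.67, array([278.376, 219.282])), (0.47, array([239.904, 254.604]))] [(0.87, array([217.28 , 266.112])), (0.77, array([177.912, 322.812])), (0.76, array([283.976, 329.406])), (0.18, array([283.416, 294.588]))] [(0.75, array([220.584, 264.18 ]))] []
expected tip [447.75022718 225.43786852 139.14763692] [280.1715386  217.28937444] [221.51797962 267.53051163]
above block [104.3 209.   -2. ]
```

```bash
python3 - <<'E'
from h import *
ct,cs=cam("top"),cam("scene")
im=cv2.imread("pics/top0.png");h=cv2.cvtColor(im,cv2.COLOR_BGR2HSV)
m=cv2.inRange(h,(3,120,60),(20,255,255)); m2=np.zeros_like(m);m2[160:195,245:272]=m[160:195,245:272]
p=np.argwhere(m2)[:,::-1]; print(len(p),p.mean(0), at_z(ct,p.mean(0),85))
# tray/roof axis from blue roof outline in top
b=cv2.inRange(h,(105,120,40),(125,255,255)); b[:, :265]=0;b[:, 370:]=0;b[:135]=0;b[215:]=0
n,l,st,ce=cv2.connectedComponentsWithStats(b);i=1+np.argmax(st[1:,4]);cnt=cv2.findContours((l==i).astype(np.uint8),0,2)[0][0]
P=np.array([at_z(ct,q[0],135)[:2] for q in cnt],np.float32);print(cv2.minAreaRect(P))
s=observe()
E
```

```text
23 [258.34782609 175.91304348] [604.16197858  36.70281722  85.        ]
((607.7992553710938, -80.15949249267578), (96.70347595214844, 180.2102813720703), 2.7346980571746826)
```

```bash
python3 -m inch '[{"grip":1,"tx":0.015,"ty":0.035,"tz":0,"wx":0,"wy":0,"wz":4},{"grip":1,"tx":0.03,"ty":0.07,"tz":0,"wx":0,"wy":0,"wz":8},{"grip":1,"tx":0.045,"ty":0.105,"tz":0,"wx":0,"wy":0,"wz":12},{"grip":1,"tx":0.06,"ty":0.14,"tz":0,"wx":0,"wy":0,"wz":12},{"grip":1,"tx":0.075,"ty":0.176,"tz":0,"wx":0,"wy":0,"wz":12},{"grip":1,"tx":0.075,"ty":0.176,"tz":0,"wx":0,"wy":0,"wz":12},{"grip":1,"tx":0.075,"ty":0.176,"tz":0,"wx":0,"wy":0,"wz":12},{"grip":1,"tx":0.075,"ty":0.176,"tz":0,"wx":0,"wy":0,"wz":12},{"grip":1,"tx":0.075,"ty":0.176,"tz":0,"wx":0,"wy":0,"wz":12},{"grip":1,"tx":0.075,"ty":0.176,"tz":0,"wx":0,"wy":0,"wz":12}]'; python3 - <<'E'
from h import *
s=observe();print(np.round(s["joint_positions"]))
c=snap("wrist","w5.png")
b=marks("button_top","wrist",3);t=marks("pin_tip","wrist",3);print(b,t)
if b: print(at_z(c,b[0][1],85))
print("exp tip px",proj(c,s["ee_pos"]-np.array([0,0,84])))
im=cv2.imread("pics/w5.png");cv2.imwrite("pics/w5c.png",cv2.resize(im[60:310,180:480],None,fx=2.4,fy=2.4,interpolation=cv2.INTER_CUBIC))
E
```

```text
t: 9.1
ee_pos: [565.6, 75.4, 224.4]
orientation: [[0.999, 0.05, 0.0], [0.05, -0.999, -0.0], [0.0, 0.0, -1.0]]
force: [0.4, -0.3, -0.5]
finger_gap: 15.1
grip_force: 68.2
[   4.   22.  -23.   97.   10.   63. -109.]
[(0.6, array([333.424, 157.71 ]))] [(0.87, array([280.   , 219.198])), (0.6, array([ 92.512, 203.994]))]
[601.0033651   33.39345064  85.        ]
exp tip px [279.40180235 217.08796837]
```

View pics/w5c.png

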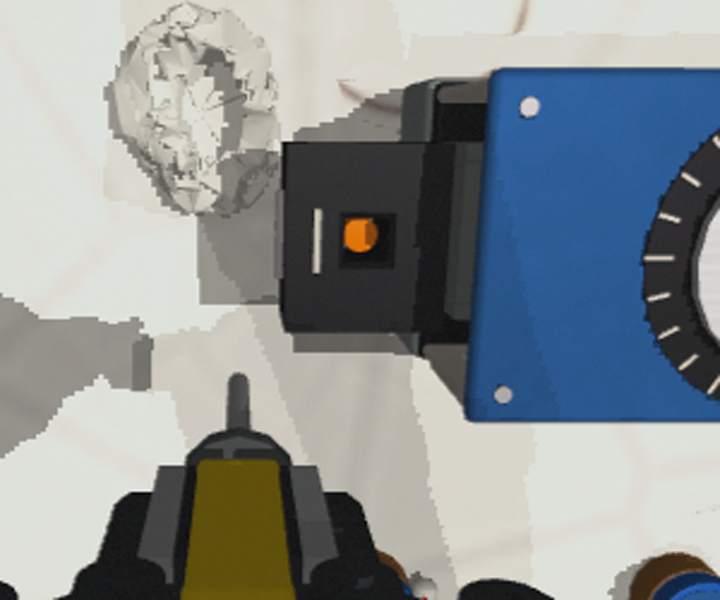

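The crop shows the recess centred at (368,240), which is (333.3,160) in the full image, with the orange button inside. The pin tip is at (238,376), as predicted. The foil wad on the bench is low, below the block's underside.

```bash
python3 - <<'E'
from h import *
c=cam("wrist");s=observe()
X=at_z(c,(333.3,160),101);B=at_z(c,(330.6,157.9),85);print(X,B)
print(tool(X-s["ee_pos"]))
E
```

```text
[601.26104629  35.53079385 101.        ] [600.87234089  35.25734719  85.        ]
[ 33.6  41.1 123.4]
```

```bash
python3 -m inch '[{"grip":1,"tx":0.012,"ty":0.014,"tz":0,"wx":0,"wy":0,"wz":0},{"grip":1,"tx":0.024,"ty":0.028,"tz":0,"wx":0,"wy":0,"wz":0},{"grip":1,"tx":0.034,"ty":0.041,"tz":0.01,"wx":0,"wy":0,"wz":0},{"grip":1,"tx":0.034,"ty":0.041,"tz":0.02,"wx":0,"wy":0,"wz":0},{"grip":1,"tx":0.034,"ty":0.041,"tz":0.03,"wx":0,"wy":0,"wz":0},{"grip":1,"tx":0.034,"ty":0.041,"tz":0.036,"wx":0,"wy":0,"wz":0},{"grip":1,"tx":0.034,"ty":0.041,"tz":0.039,"wx":0,"wy":0,"wz":0},{"grip":1,"tx":0.034,"ty":0.041,"tz":0.042,"wx":0,"wy":0,"wz":0},{"grip":1,"tx":0.034,"ty":0.041,"tz":0.045,"wx":0,"wy":0,"wz":0},{"grip":1,"tx":0.034,"ty":0.041,"tz":0.048,"wx":0,"wy":0,"wz":0}]'
```

```text
t: 10.5
ee_pos: [601.8, 35.6, 176.3]
orientation: [[0.999, 0.049, 0.0], [0.049, -0.999, -0.0], [0.0, 0.0, -1.0]]
force: [0.0, 0.0, -0.9]
finger_gap: 15.3
grip_force: 68.2
```

```bash
python3 - <<'E'
from h import *
c=snap("wrist","w6.png",(200,130,360,250),4); print(observe()["force"])
E
```

```text
[ 1.6377997   0.12228175 -0.62350941]
```

View pics/w6.png

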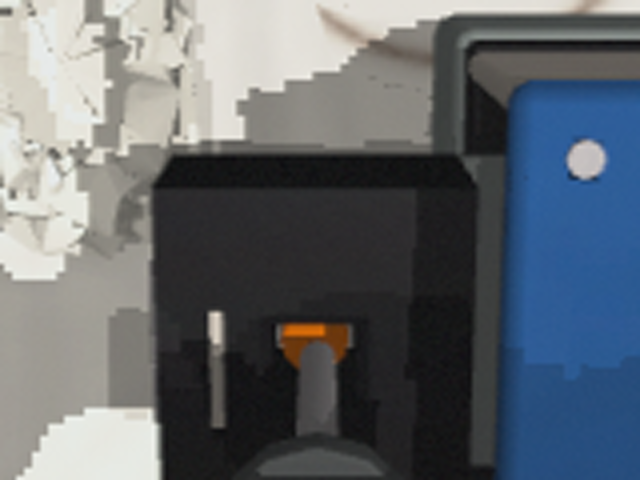

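The pin is inside the recess, over the orange button at (317,345) in the crop. I press now.

```bash
python3 -m inch '[{"grip":1,"tx":0,"ty":0,"tz":0.003,"wx":0,"wy":0,"wz":0},{"grip":1,"tx":0,"ty":0,"tz":0.006,"wx":0,"wy":0,"wz":0},{"grip":1,"tx":0,"ty":0,"tz":0.008,"wx":0,"wy":0,"wz":0},{"grip":1,"tx":0,"ty":0,"tz":0.01,"wx":0,"wy":0,"wz":0},{"grip":1,"tx":0,"ty":0,"tz":0.011,"wx":0,"wy":0,"wz":0},{"grip":1,"tx":0,"ty":0,"tz":0.012,"wx":0,"wy":0,"wz":0},{"grip":1,"tx":0,"ty":0,"tz":0.0125,"wx":0,"wy":0,"wz":0},{"grip":1,"tx":0,"ty":0,"tz":0.013,"wx":0,"wy":0,"wz":0},{"grip":1,"tx":0,"ty":0,"tz":0.013,"wx":0,"wy":0,"wz":0},{"grip":1,"tx":0,"ty":0,"tz":0.013,"wx":0,"wy":0,"wz":0}]'
```

```text
t: 11.8
ee_pos: [601.8, 35.6, 163.5]
orientation: [[0.999, 0.049, 0.0], [0.049, -0.999, -0.0], [0.0, 0.0, -1.0]]
force: [0.1, 1.2, 5.2]
finger_gap: 15.2
grip_force: 68.7
```

```bash
python3 -m inch '[{"grip":1,"tx":0,"ty":-0.003,"tz":0.0005,"wx":0,"wy":0,"wz":0},{"grip":1,"tx":0,"ty":-0.007,"tz":0.0005,"wx":0,"wy":0,"wz":0},{"grip":1,"tx":0,"ty":-0.013,"tz":0.0005,"wx":0,"wy":0,"wz":0},{"grip":1,"tx":0,"ty":-0.02,"tz":0.0005,"wx":0,"wy":0,"wz":0},{"grip":1,"tx":0,"ty":-0.027,"tz":0.0005,"wx":0,"wy":0,"wz":0},{"grip":1,"tx":0,"ty":-0.034,"tz":0.0005,"wx":0,"wy":0,"wz":0},{"grip":1,"tx":0,"ty":-0.041,"tz":0.0005,"wx":0,"wy":0,"wz":0},{"grip":1,"tx":0,"ty":-0.048,"tz":0.0005,"wx":0,"wy":0,"wz":0},{"grip":1,"tx":0,"ty":-0.055,"tz":0.0005,"wx":0,"wy":0,"wz":0},{"grip":1,"tx":0,"ty":-0.06,"tz":0.0005,"wx":0,"wy":0,"wz":0}]'
```

```text
t: 13.05
ee_pos: [599.0, 95.4, 163.3]
orientation: [[0.999, 0.049, 0.001], [0.049, -0.999, -0.001], [0.001, 0.001, -1.0]]
force: [-1.9, -1.4, 7.7]
finger_gap: 15.0
grip_force: 69.2
```

```bash
python3 - <<'E'
from h import *
s=observe();print(s["force"]);c=snap("top","t7.png");
for n,z in (("lip_end",85),("pin_grip",176)): print([(p,x.round(1),at_z(c,x,z).round(1)) for p,x in marks(n,"top",4)])
E
```

```text
[-1.91189517 -1.36239271  7.66070643]
[]
[(0.73, array([137.7, 213.5]), array([514.4, 258.4, 176. ])), (0.47, array([153.1, 300.9]), array([354.5, 228. , 176. ])), (0.42, array([197.6, 294.4]), array([362.9, 148.8, 176. ]))]
```

```bash
python3 -m inch '[{"grip":1,"tx":0,"ty":-0.016,"tz":0,"wx":0,"wy":0,"wz":0},{"grip":1,"tx":0,"ty":-0.032,"tz":0,"wx":0,"wy":0,"wz":0},{"grip":1,"tx":0,"ty":-0.048,"tz":0,"wx":0,"wy":0,"wz":0},{"grip":1,"tx":0,"ty":-0.064,"tz":0,"wx":0,"wy":0,"wz":0},{"grip":1,"tx":0,"ty":-0.08,"tz":0,"wx":0,"wy":0,"wz":0},{"grip":1,"tx":0,"ty":-0.096,"tz":0,"wx":0,"wy":0,"wz":0},{"grip":1,"tx":0,"ty":-0.112,"tz":0,"wx":0,"wy":0,"wz":0},{"grip":1,"tx":0,"ty":-0.124,"tz":0,"wx":0,"wy":0,"wz":0},{"grip":1,"tx":0,"ty":-0.13,"tz":0,"wx":0,"wy":0,"wz":0},{"grip":1,"tx":0,"ty":-0.132,"tz":0,"wx":0,"wy":0,"wz":0}]'
```

```text
t: 14.45
ee_pos: [592.7, 226.8, 163.3]
orientation: [[0.999, 0.049, 0.001], [0.049, -0.999, -0.001], [0.001, 0.001, -1.0]]
force: [-2.6, -5.1, 9.7]
finger_gap: 15.3
grip_force: 69.4
```

```bash
python3 -m inch '[{"grip":1,"tx":0,"ty":-0.001,"tz":0,"wx":0,"wy":0,"wz":0},{"grip":1,"tx":0,"ty":-0.002,"tz":0,"wx":0,"wy":0,"wz":0},{"grip":1,"tx":0,"ty":-0.002,"tz":0,"wx":0,"wy":0,"wz":0},{"grip":1,"tx":0,"ty":0.001,"tz":-0.001,"wx":0,"wy":0,"wz":0},{"grip":1,"tx":0,"ty":0.002,"tz":-0.008,"wx":0,"wy":0,"wz":0},{"grip":1,"tx":0,"ty":0.002,"tz":-0.02,"wx":0,"wy":0,"wz":0},{"grip":1,"tx":0,"ty":0.002,"tz":-0.035,"wx":0,"wy":0,"wz":0},{"grip":1,"tx":0,"ty":0.002,"tz":-0.05,"wx":0,"wy":0,"wz":0},{"grip":1,"tx":0,"ty":0.002,"tz":-0.065,"wx":0,"wy":0,"wz":0},{"grip":1,"tx":0,"ty":0.002,"tz":-0.065,"wx":0,"wy":0,"wz":0}]'; python3 - <<'E'
from h import *
s=observe();c=snap("top","t8.png");cw=snap("wrist","w8.png")
print("tip exp",proj(cw,s["ee_pos"]-np.array([0,0,84])),marks("pin_tip","wrist",2))
for n,z in (("lip_end",85),("well_0",69),("well_1",69),("well_2",69),("tray_origin",55),("button_top",85)): print(n,[(p,x.round(1),at_z(c,x,z).round(1)) for p,x in marks(n,"top",3)],[(p,x.round(1),at_z(cw,x,z).round(1)) for p,x in marks(n,"wrist",3)])
print("to stand",tool(np.array([448.1,225.4,228])-s["ee_pos"]))
E
```

```text
t: 15.7
ee_pos: [593.2, 225.9, 229.5]
orientation: [[0.999, 0.049, 0.003], [0.049, -0.999, 0.001], [0.003, -0.001, -1.0]]
force: [-0.3, -0.1, -1.0]
finger_gap: 15.3
grip_force: 68.1
tip exp [278.89337497 217.04881486] [(0.93, array([281.12 , 218.484])), (0.55, array([230.104, 232.008]))]
lip_end [] [(0.84, array([244.7, 197.9]), array([590.4, 254.6,  85. ]))]
well_0 [(0.85, array([249.8, 180.9]), array([598.7,  55.2,  69. ])), (0.71, array([228.1, 180.5]), array([601.2, 100.4,  69. ])), (0.6, array([349. , 261.8]), array([ 422.7, -139.8,   69. ]))] [(0.91, array([352.8, 193.7]), array([595. , 160.2,  69. ])), (0.86, array([472.2, 193. ]), array([600.8,  54.3,  69. ])), (0.61, array([411., 194.]), array([597.3, 108.5,  69. ]))]
well_1 [(0.85, array([249.8, 180.9]), array([598.7,  55.2,  69. ])), (0.71, array([228.1, 180.5]), array([601.2, 100.4,  69. ])), (0.6, array([349. , 261.8]), array([ 422.7, -139.8,   69. ]))] [(0.91, array([352.8, 193.7]), array([595. , 160.2,  69. ])), (0.86, array([472.2, 193. ]), array([600.8,  54.3,  69. ])), (0.61, array([411., 194.]), array([597.3, 108.5,  69. ]))]
well_2 [(0.85, array([249.8, 180.9]), array([598.7,  55.2,  69. ])), (0.71, array([228.1, 180.5]), array([601.2, 100.4,  69. ])), (0.6, array([349. , 261.8]), array([ 422.7, -139.8,   69. ]))] [(0.91, array([352.8, 193.7]), array([595. , 160.2,  69. ])), (0.86, array([472.2, 193. ]), array([600.8,  54.3,  69. ])), (0.61, array([411., 194.]), array([597.3, 108.5,  69. ]))]
tray_origin [(0.83, array([227.2, 181.6]), array([602.8, 103.5,  55. ]))] [(0.87, array([405. , 189.2]), array([598.6, 109.1,  55. ]))]
button_top [] [(0.45, array([282.1, 197.5]), array([592.3, 223.1,  85. ]))]
to stand [-144.9   -6.6    1.5]
```

View pics/t8.png

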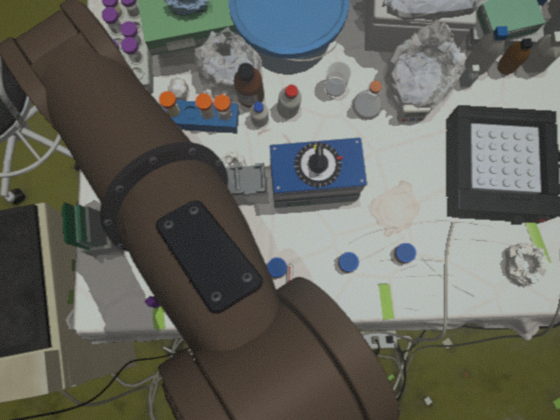

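The tray is fully out (well block seen at about (250,180)) and the pin is clear. The tool goes back to its stand.

```bash
python3 -m inch '[{"grip":1,"tx":-0.03,"ty":0,"tz":0,"wx":0,"wy":0,"wz":-3},{"grip":1,"tx":-0.06,"ty":-0.002,"tz":0,"wx":0,"wy":0,"wz":-6},{"grip":1,"tx":-0.09,"ty":-0.004,"tz":0,"wx":0,"wy":0,"wz":-9},{"grip":1,"tx":-0.12,"ty":-0.0065,"tz":0,"wx":0,"wy":0,"wz":-12},{"grip":1,"tx":-0.145,"ty":-0.0065,"tz":0,"wx":0,"wy":0,"wz":-12},{"grip":1,"tx":-0.145,"ty":-0.0065,"tz":0,"wx":0,"wy":0,"wz":-12},{"grip":1,"tx":-0.145,"ty":-0.0065,"tz":0.02,"wx":0,"wy":0,"wz":-12},{"grip":1,"tx":-0.145,"ty":-0.0065,"tz":0.04,"wx":0,"wy":0,"wz":-12},{"grip":1,"tx":-0.145,"ty":-0.0065,"tz":0.055,"wx":0,"wy":0,"wz":-12},{"grip":1,"tx":-0.145,"ty":-0.0065,"tz":0.055,"wx":0,"wy":0,"wz":-12}]'; python3 - <<'E'
from h import *
s=observe();c=snap("wrist","w9.png",(200,130,360,250),4)
print(tool(np.array([448.1,225.4,94])-s["ee_pos"]))
print("tip",proj(c,s["ee_pos"]-np.array([0,0,84])),marks("pin_tip","wrist",2),"hole",proj(c,[448.1,225.4,80]),marks("stand_top","wrist",2))
E
```

```text
t: 17.7
ee_pos: [447.2, 224.4, 171.9]
orientation: [[0.967, 0.255, -0.002], [0.255, -0.967, -0.001], [-0.002, 0.0, -1.0]]
force: [0.0, -1.2, -0.6]
finger_gap: 15.2
grip_force: 68.2
[ 1.2 -0.7 77.9]
tip [279.62124445 217.02216471] [(0.69, array([280.112, 218.694]))] hole [278.58906016 212.17540775] [(0.93, array([280.616, 212.604]))]
```

View pics/w9.png

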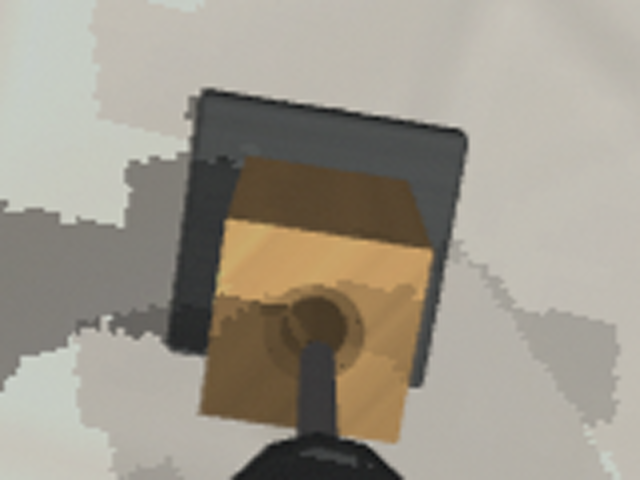

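The hole is at (315,325) in the crop and the tip at (317,345), lined up from 8 mm above. I insert it.

```bash
python3 -m inch '[{"grip":1,"tx":0.001,"ty":-0.0005,"tz":0.005,"wx":0,"wy":0,"wz":0},{"grip":1,"tx":0.001,"ty":-0.0005,"tz":0.012,"wx":0,"wy":0,"wz":0},{"grip":1,"tx":0.001,"ty":-0.0005,"tz":0.02,"wx":0,"wy":0,"wz":0},{"grip":1,"tx":0.001,"ty":-0.0005,"tz":0.03,"wx":0,"wy":0,"wz":0},{"grip":1,"tx":0.001,"ty":-0.0005,"tz":0.042,"wx":0,"wy":0,"wz":0},{"grip":1,"tx":0.001,"ty":-0.0005,"tz":0.054,"wx":0,"wy":0,"wz":0},{"grip":1,"tx":0.001,"ty":-0.0005,"tz":0.065,"wx":0,"wy":0,"wz":0},{"grip":1,"tx":0.001,"ty":-0.0005,"tz":0.072,"wx":0,"wy":0,"wz":0},{"grip":1,"tx":0.001,"ty":-0.0005,"tz":0.076,"wx":0,"wy":0,"wz":0},{"grip":1,"tx":0.001,"ty":-0.0005,"tz":0.076,"wx":0,"wy":0,"wz":0}]'
```

```text
t: 19.1
ee_pos: [448.1, 225.5, 96.7]
orientation: [[0.967, 0.255, -0.0], [0.255, -0.967, -0.0], [-0.0, 0.0, -1.0]]
force: [0.2, 0.1, -0.6]
finger_gap: 14.9
grip_force: 68.2
```

```bash
python3 -m inch '[{"grip":1,"tx":0,"ty":0,"tz":0.0015,"wx":0,"wy":0,"wz":0},{"grip":1,"tx":0,"ty":0,"tz":0.0025,"wx":0,"wy":0,"wz":0},{"grip":-0.2,"tx":0,"ty":0,"tz":0.0025,"wx":0,"wy":0,"wz":0},{"grip":-0.2,"tx":0,"ty":0,"tz":0.0025,"wx":0,"wy":0,"wz":0},{"grip":-0.2,"tx":0,"ty":0,"tz":0.0025,"wx":0,"wy":0,"wz":0},{"grip":-0.2,"tx":0,"ty":0,"tz":0.0025,"wx":0,"wy":0,"wz":0},{"grip":-0.2,"tx":0,"ty":0,"tz":-0.03,"wx":0,"wy":0,"wz":0},{"grip":-0.2,"tx":0,"ty":0,"tz":-0.07,"wx":0,"wy":0,"wz":0},{"grip":-1,"tx":0,"ty":0,"tz":-0.11,"wx":0,"wy":0,"wz":0},{"grip":-1,"tx":0,"ty":0,"tz":-0.15,"wx":0,"wy":0,"wz":0}]'; python3 - <<'E'
from h import *
s=observe();c=snap("wrist","w10.png");cs=cam("scene");ct=cam("top");grab_frame("scene");grab_frame("top")
print("pin top in view",marks("pin_grip","wrist",4),"exp",proj(c,[448.1,225.4,110]))
A=[x for p,x in marks("jar_a_mid","scene",4)];B=[x for p,x in marks("jar_a_mid","top",4)];print([b.round() for b in A],[b.round() for b in B])
for x in A:
  for y in B:
    X,e=tri([(cs,x),(ct,y)])
    if np.abs(e).max()<5: print(X.round(1),np.abs(e).max())
for y in [(277,267),(347,262),(405,253)]: print(at_z(ct,y,28).round(1))
for m in masks_of("jar_a_mid","top"): print(m["p"],np.array(m["extent"])*[560,420,560,420])
E
```

```text
t: 20.35
ee_pos: [447.9, 225.4, 248.1]
orientation: [[0.967, 0.255, -0.0], [0.255, -0.967, -0.0], [-0.0, 0.0, -1.0]]
force: [0.7, 0.2, -0.7]
finger_gap: 84.0
grip_force: 0.0
pin top in view [(0.88, array([326.424, 300.3  ])), (0.86, array([229.208, 281.316])), (0.84, array([243.208,  80.388])), (0.73, array([278.712, 201.096]))] exp [279.57773281 198.1929054 ]
[array([363., 218.])] [array([403., 254.])]
[ 443.2 -261.9   14.3] 1.4
[421.9   5.2  28. ]
[ 426.9 -141.5   28. ]
[ 441.2 -264.4   28. ]
0.59 [393.624 244.188 417.816 264.6  ]
```

```bash
python3 -m inch '[{"grip":-1,"tx":-0.01,"ty":0.025,"tz":0,"wx":0,"wy":0,"wz":10.2},{"grip":-1,"tx":-0.02,"ty":0.05,"tz":0,"wx":0,"wy":0,"wz":20.4},{"grip":-1,"tx":-0.03,"ty":0.075,"tz":0,"wx":0,"wy":0,"wz":30.6},{"grip":-1,"tx":-0.04,"ty":0.1,"tz":0.02,"wx":0,"wy":0,"wz":40.8},{"grip":-1,"tx":-0.05,"ty":0.125,"tz":0.03,"wx":0,"wy":0,"wz":51},{"grip":-1,"tx":-0.06,"ty":0.15,"tz":0.04,"wx":0,"wy":0,"wz":61.2},{"grip":-1,"tx":-0.07,"ty":0.175,"tz":0.05,"wx":0,"wy":0,"wz":71.4},{"grip":-1,"tx":-0.082,"ty":0.2,"tz":0.06,"wx":0,"wy":0,"wz":81.6},{"grip":-1,"tx":-0.082,"ty":0.206,"tz":0.075,"wx":0,"wy":0,"wz":91.8},{"grip":-1,"tx":-0.082,"ty":0.206,"tz":0.075,"wx":0,"wy":0,"wz":102}]'; cat > jar.py <<'E'
from h import *
# finds blue lids in the wrist view; circle centre of lid top taken at z=30 (argv[1]: lid-top height)
def lids(f,z=30.):
    s=observe();im=grab_frame("wrist")[:,:,::-1];cv2.imwrite("pics/"+f,im);c=cam("wrist",s)
    h=cv2.cvtColor(im,cv2.COLOR_BGR2HSV);m=cv2.inRange(h,(98,140,50),(122,255,255))
    m=cv2.morphologyEx(m,cv2.MORPH_OPEN,np.ones((3,3)))
    n,l,st,ce=cv2.connectedComponentsWithStats(m);out=[]
    for i in range(1,n):
        if st[i,4]<150: continue
        P=np.array([at_z(c,q[0],z)[:2] for q in cv2.findContours((l==i).astype(np.uint8),0,1)[0][0]],np.float32)
        (x,y),r=cv2.minEnclosingCircle(P); out.append((round(x,1),round(y,1),round(r,1),ce[i].round().tolist()))
    return s,c,out
if __name__=="__main__":
    s,c,o=lids(sys.argv[1]); print(np.round(s["joint_positions"]))
    for x in o: print(x,"tool shift to TCP z=4:",tool(np.array([x[0],x[1],4])-s["ee_pos"],s))
    print([(p,x.round(),at_z(c,x,15).round(1)) for p,x in marks("jar_a_mid","wrist",4)])
E
python3 jar.py w11.png
```

```text
t: 21.95
ee_pos: [419.3, 6.8, 170.4]
orientation: [[0.299, -0.954, -0.017], [-0.954, -0.299, 0.001], [-0.006, 0.016, -1.0]]
force: [0.3, 0.8, -1.1]
finger_gap: 85.8
grip_force: 0.0
[ -45.   12.   44.  124.  -11.   49. -157.]
(630.0, -17.7, 64.3, [19.0, 84.0]) tool shift to TCP z=4: [  87.4 -196.3  162.8]
(425.2, -142.3, 20.0, [328.0, 13.0]) tool shift to TCP z=4: [145.   36.4 166.1]
(420.4, 5.1, 20.9, [274.0, 194.0]) tool shift to TCP z=4: [  2.9  -3.1 166.3]
[]
```

View pics/w11.png

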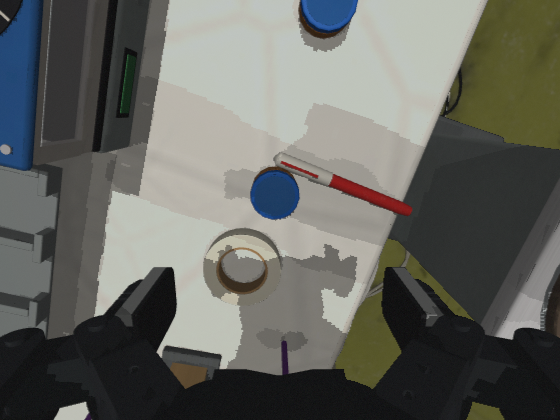

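The view shows jar A's lid at (274,194), with the pen beside it at (340,185), the tape at (242,267) and jar B at (328,13). Joint 7 reached its limit turning this way, so I turn the other way to yaw +93.

```bash
python3 -m inch '[{"grip":-1,"tx":0,"ty":0,"tz":0,"wx":0,"wy":0,"wz":-10},{"grip":-1,"tx":0,"ty":0,"tz":0,"wx":0,"wy":0,"wz":-20},{"grip":-1,"tx":0,"ty":0,"tz":0,"wx":0,"wy":0,"wz":-30},{"grip":-1,"tx":0,"ty":0,"tz":0,"wx":0,"wy":0,"wz":-40},{"grip":-1,"tx":0,"ty":0,"tz":0,"wx":0,"wy":0,"wz":-50},{"grip":-1,"tx":0,"ty":0,"tz":0,"wx":0,"wy":0,"wz":-60},{"grip":-1,"tx":0,"ty":0,"tz":0,"wx":0,"wy":0,"wz":-70},{"grip":-1,"tx":0,"ty":0,"tz":0,"wx":0,"wy":0,"wz":-80},{"grip":-1,"tx":0,"ty":0,"tz":0,"wx":0,"wy":0,"wz":-90},{"grip":-1,"tx":0,"ty":0,"tz":0,"wx":0,"wy":0,"wz":-100}]'; python3 - <<'E'
from h import *
s=observe();print(np.round(s["joint_positions"])); R=np.array(s["orientation"])
D=np.array([[-.049,.9988,0],[.9988,.049,0],[0,0,-1.]]).T
print(cv2.Rodrigues(R.T@D)[0].ravel()*57.3)
E
```

```text
t: 23.3
ee_pos: [420.1, 8.4, 171.1]
orientation: [[0.881, 0.473, -0.016], [0.474, -0.881, 0.002], [-0.013, -0.009, -1.0]]
force: [0.1, 0.2, -0.7]
finger_gap: 85.4
grip_force: 0.0
[-29.  10.  25. 122.  -6.  49. -63.]
[ -0.88944604   0.34880536 -64.5462912 ]
```

```bash
python3 -m inch '[{"grip":-1,"tx":0,"ty":0,"tz":0,"wx":-0.1,"wy":0,"wz":-10},{"grip":-1,"tx":0,"ty":0,"tz":0,"wx":-0.3,"wy":0.1,"wz":-20},{"grip":-1,"tx":0,"ty":0,"tz":0,"wx":-0.4,"wy":0.15,"wz":-30},{"grip":-1,"tx":0,"ty":0,"tz":0,"wx":-0.5,"wy":0.2,"wz":-40},{"grip":-1,"tx":0,"ty":0,"tz":0,"wx":-0.7,"wy":0.3,"wz":-50},{"grip":-1,"tx":0,"ty":0,"tz":0,"wx":-0.8,"wy":0.3,"wz":-60},{"grip":-1,"tx":0,"ty":0,"tz":0,"wx":-0.9,"wy":0.35,"wz":-64.5},{"grip":-1,"tx":0,"ty":0,"tz":0,"wx":-0.9,"wy":0.35,"wz":-64.5},{"grip":-1,"tx":0,"ty":0,"tz":0,"wx":-0.9,"wy":0.35,"wz":-64.5},{"grip":-1,"tx":0,"ty":0,"tz":0,"wx":-0.9,"wy":0.35,"wz":-64.5}]';python3 jar.py w12.png
```

```text
t: 24.55
ee_pos: [420.4, 7.9, 171.3]
orientation: [[-0.038, 0.999, 0.001], [0.999, 0.038, -0.0], [-0.0, 0.001, -1.0]]
force: [0.1, -0.2, 0.0]
finger_gap: 85.4
grip_force: 0.0
[-22.  10.  15. 123.  -3.  48.  -2.]
(420.0, 7.1, 20.8, [279.0, 199.0]) tool shift to TCP z=4: [ -0.7  -0.6 167.3]
(653.2, -73.8, 48.1, [533.0, 294.0]) tool shift to TCP z=4: [-90.5 229.4 167.5]
(425.5, -140.9, 23.1, [279.0, 350.0]) tool shift to TCP z=4: [-148.8   -0.7  167.4]
(645.8, -206.5, 12.5, [492.0, 413.0]) tool shift to TCP z=4: [-222.8  216.9  167.5]
[]
```

```bash
python3 -m inch '[{"grip":-1,"tx":0,"ty":0,"tz":0.02,"wx":0,"wy":0,"wz":0},{"grip":-1,"tx":0,"ty":0,"tz":0.045,"wx":0,"wy":0,"wz":0},{"grip":-1,"tx":0,"ty":0,"tz":0.07,"wx":0,"wy":0,"wz":0},{"grip":-1,"tx":0,"ty":0,"tz":0.095,"wx":0,"wy":0,"wz":0},{"grip":-1,"tx":0,"ty":0,"tz":0.12,"wx":0,"wy":0,"wz":0},{"grip":-1,"tx":0,"ty":0,"tz":0.145,"wx":0,"wy":0,"wz":0},{"grip":-1,"tx":0,"ty":0,"tz":0.16,"wx":0,"wy":0,"wz":0},{"grip":-1,"tx":0,"ty":0,"tz":0.167,"wx":0,"wy":0,"wz":0},{"grip":-1,"tx":0,"ty":0,"tz":0.167,"wx":0,"wy":0,"wz":0},{"grip":0,"tx":0,"ty":0,"tz":0.167,"wx":0,"wy":0,"wz":0}]' 40; python3 -m inch '[{"grip":1,"tx":0,"ty":0,"tz":0,"wx":0,"wy":0,"wz":0},{"grip":1,"tx":0,"ty":0,"tz":0,"wx":0,"wy":0,"wz":0},{"grip":1,"tx":0,"ty":0,"tz":0,"wx":0,"wy":0,"wz":0},{"grip":1,"tx":0,"ty":0,"tz":0,"wx":0,"wy":0,"wz":0},{"grip":1,"tx":0,"ty":0,"tz":-0.02,"wx":0,"wy":0,"wz":0},{"grip":1,"tx":0,"ty":0,"tz":-0.045,"wx":0,"wy":0,"wz":0},{"grip":1,"tx":0,"ty":0,"tz":-0.07,"wx":0,"wy":0,"wz":0},{"grip":1,"tx":0,"ty":0,"tz":-0.1,"wx":0,"wy":0,"wz":0},{"grip":1,"tx":0,"ty":0,"tz":-0.13,"wx":0,"wy":0,"wz":0},{"grip":1,"tx":0,"ty":0,"tz":-0.15,"wx":0,"wy":0,"wz":0}]' 40; python3 - <<'E'
from jar import *
s,c,o=lids("w13.png",45+s0 if 0 else 180); print(o)
for w in [(595.4,161.8),(597.9,108.5),(600.6,54.9)]: print(w,tool(np.array([*w,73])-s["ee_pos"]))
E
```

```text
t: 25.9
ee_pos: [421.0, 7.9, 4.8]
orientation: [[-0.039, 0.999, 0.002], [0.999, 0.039, -0.0], [-0.0, 0.002, -1.0]]
force: [0.6, 0.9, 0.1]
finger_gap: 69.3
grip_force: 0.0
t: 27.15
ee_pos: [420.7, 7.9, 155.8]
orientation: [[-0.038, 0.999, 0.002], [0.999, 0.038, 0.0], [0.0, 0.002, -1.0]]
force: [-0.3, 0.0, -0.1]
finger_gap: 40.5
grip_force: 40.7
[(419.9, 2.5, 27.6, [278.0, 306.0]), (520.5, 4.8, 24.3, [540.0, 317.0])]
(595.4, 161.8) [147.1 180.1  83.8]
(597.9, 108.5) [ 93.7 180.6  83.7]
(600.6, 54.9) [ 40.1 181.2  83.7]
```

```bash
python3 -m inch '[{"grip":1,"tx":0.02,"ty":0.025,"tz":0,"wx":0,"wy":0,"wz":0},{"grip":1,"tx":0.04,"ty":0.05,"tz":0,"wx":0,"wy":0,"wz":0},{"grip":1,"tx":0.06,"ty":0.075,"tz":0,"wx":0,"wy":0,"wz":0},{"grip":1,"tx":0.08,"ty":0.1,"tz":0,"wx":0,"wy":0,"wz":0},{"grip":1,"tx":0.1,"ty":0.125,"tz":0,"wx":0,"wy":0,"wz":0},{"grip":1,"tx":0.12,"ty":0.15,"tz":0,"wx":0,"wy":0,"wz":0},{"grip":1,"tx":0.14,"ty":0.17,"tz":0,"wx":0,"wy":0,"wz":0},{"grip":1,"tx":0.148,"ty":0.18,"tz":0,"wx":0,"wy":0,"wz":0},{"grip":1,"tx":0.148,"ty":0.18,"tz":0,"wx":0,"wy":0,"wz":0},{"grip":1,"tx":0.148,"ty":0.18,"tz":0,"wx":0,"wy":0,"wz":-0.6}]'; python3 - <<'E'
from h import *
s=observe();print(np.round(s["joint_positions"]));c=snap("wrist","w14.png")
print([(p,x.round(1),at_z(c,x,69).round(1)) for p,x in marks("well_0","wrist",4)])
print([(p,x.round(1),at_z(c,x,85).round(1)) for p,x in marks("lip_end","wrist",2)],[(p,x.round(1),at_z(c,x,15+s["ee_pos"][2]-4).round(1)) for p,x in marks("jar_a_mid","wrist",2)])
E
```

```text
t: 28.45
ee_pos: [593.9, 161.4, 154.3]
orientation: [[-0.048, 0.999, -0.0], [0.999, 0.048, -0.001], [-0.001, -0.0, -1.0]]
force: [-0.4, -0.8, -1.0]
finger_gap: 40.6
grip_force: 40.7
[-30.  28.  14.  98.  -8.  55. -10.]
[(0.92, array([280.1, 220.1]), array([594. , 160.2,  69. ])), (0.77, array([282. , 348.3]), array([600.6,  57.6,  69. ]))]
[(0.78, array([281.1,  73.7]), array([590. , 252.3,  85. ])), (0.45, array([286.2, 121.7]), array([594.3, 226. ,  85. ]))] [(0.59, array([  0.7, 111.8]), array([488.8, 226.3, 165.3]))]
```

View pics/w14.png

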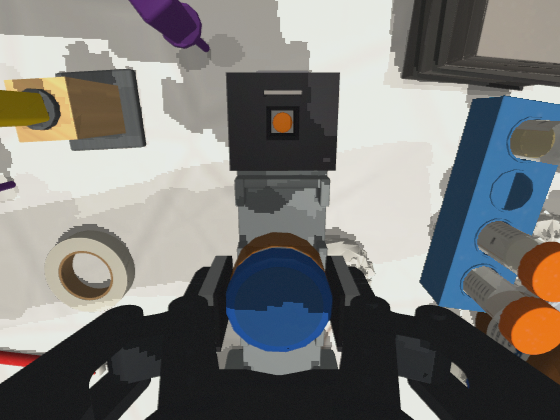

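The jar is held at (280,300). Under it the tray's end wall is at row 177 and columns 237–329. The block top spans rows 73–170 and columns 227–339.

```bash
python3 - <<'E'
from h import *
s=observe();c=cam("wrist",s);u=np.array([-.0485,.9988,0]);v=np.array([.9988,.0485,0])
for px,z,off in [((283,73),101,144),((283,170),101,92)]:
    X=at_z(c,px,z);print("origin y'",X@u-off)
for px,z in [((227,75),101),((339,75),101),((228,169),101),((338,169),101),((237,177),83),((329,177),83)]: print("x'",at_z(c,px,z)@v)
print("tcp",s["ee_pos"]@u,s["ee_pos"]@v)
E
```

```text
origin y' 78.72760813456838
origin y' 79.38193377138899
x' 573.408018963919
x' 632.461730060442
x' 571.9501401467109
x' 634.2363394010164
x' 574.7070901947325
x' 631.9423140679328
tcp 132.9783194348266 601.4800156136226
```

```bash
python3 -m inch '[{"grip":1,"tx":0.002,"ty":0.0015,"tz":0.01,"wx":0,"wy":0,"wz":0},{"grip":1,"tx":0.002,"ty":0.0015,"tz":0.025,"wx":0,"wy":0,"wz":0},{"grip":1,"tx":0.002,"ty":0.0015,"tz":0.04,"wx":0,"wy":0,"wz":0},{"grip":1,"tx":0.002,"ty":0.0015,"tz":0.052,"wx":0,"wy":0,"wz":0},{"grip":1,"tx":0.002,"ty":0.0015,"tz":0.06,"wx":0,"wy":0,"wz":0},{"grip":1,"tx":0.002,"ty":0.0015,"tz":0.066,"wx":0,"wy":0,"wz":0},{"grip":1,"tx":0.002,"ty":0.0015,"tz":0.072,"wx":0,"wy":0,"wz":0},{"grip":1,"tx":0.002,"ty":0.0015,"tz":0.076,"wx":0,"wy":0,"wz":0},{"grip":1,"tx":0.002,"ty":0.0015,"tz":0.079,"wx":0,"wy":0,"wz":0},{"grip":1,"tx":0.002,"ty":0.0015,"tz":0.079,"wx":0,"wy":0,"wz":0}]'
```

```text
t: 29.9
ee_pos: [597.0, 163.1, 75.8]
orientation: [[-0.048, 0.999, 0.002], [0.999, 0.048, -0.001], [-0.002, 0.002, -1.0]]
force: [2.7, -5.1, 0.5]
finger_gap: 40.6
grip_force: 44.4
```

```bash
python3 -m inch '[{"grip":1,"tx":-0.001,"ty":-0.0005,"tz":0,"wx":0,"wy":0,"wz":0},{"grip":1,"tx":-0.002,"ty":-0.0005,"tz":0.001,"wx":0,"wy":0,"wz":0},{"grip":1,"tx":-0.002,"ty":-0.0005,"tz":0.0015,"wx":0,"wy":0,"wz":0},{"grip":-0.4,"tx":-0.002,"ty":-0.0005,"tz":0.0015,"wx":0,"wy":0,"wz":0},{"grip":-0.4,"tx":-0.002,"ty":-0.0005,"tz":0.0015,"wx":0,"wy":0,"wz":0},{"grip":-0.4,"tx":-0.002,"ty":-0.0005,"tz":0.0015,"wx":0,"wy":0,"wz":0},{"grip":-0.4,"tx":-0.002,"ty":-0.0005,"tz":-0.02,"wx":0,"wy":0,"wz":0},{"grip":-0.4,"tx":-0.002,"ty":-0.0005,"tz":-0.05,"wx":0,"wy":0,"wz":0},{"grip":-0.4,"tx":-0.002,"ty":-0.0005,"tz":-0.08,"wx":0,"wy":0,"wz":0},{"grip":-1,"tx":-0.002,"ty":-0.0005,"tz":-0.1,"wx":0,"wy":0,"wz":0}]'; python3 - <<'E'
from jar import *
s,c,o=lids("w15.png",99.); u=np.array([-.0485,.9988]);v=np.array([.9988,.0485])
for x in o: print(x, "tray frame",np.array(x[:2])@v-603, np.array(x[:2])@u-79.1)
print("to jarB",tool(np.array([425.5,-141.5,170])-s["ee_pos"]))
E
```

```text
t: 31.15
ee_pos: [596.1, 163.3, 177.0]
orientation: [[-0.049, 0.999, 0.002], [0.999, 0.049, 0.001], [0.001, 0.002, -1.0]]
force: [-0.5, 0.5, -0.2]
finger_gap: 75.8
grip_force: 0.0
(728.1, 178.7, 69.2, [475.0, 194.0]) tray frame 132.89323000000013 64.07271
(594.4, 162.3, 21.2, [277.0, 223.0]) tray frame -1.4417300000000068 54.17684000000003
to jarB [-296.  -185.5    5.5]
```

Jar A stands in well 0 (tray frame -1.4, 54.2). Next is jar B.

```bash
python3 -m inch '[{"grip":-1,"tx":-0.037,"ty":-0.035,"tz":0,"wx":0,"wy":0,"wz":0},{"grip":-1,"tx":-0.074,"ty":-0.07,"tz":0,"wx":0,"wy":0,"wz":0},{"grip":-1,"tx":-0.111,"ty":-0.1,"tz":0,"wx":0,"wy":0,"wz":0},{"grip":-1,"tx":-0.148,"ty":-0.13,"tz":0,"wx":0,"wy":0,"wz":0},{"grip":-1,"tx":-0.185,"ty":-0.16,"tz":0,"wx":0,"wy":0,"wz":0},{"grip":-1,"tx":-0.222,"ty":-0.185,"tz":0,"wx":0,"wy":0,"wz":0},{"grip":-1,"tx":-0.26,"ty":-0.185,"tz":0,"wx":0,"wy":0,"wz":0},{"grip":-1,"tx":-0.296,"ty":-0.185,"tz":0,"wx":0,"wy":0,"wz":0},{"grip":-1,"tx":-0.296,"ty":-0.185,"tz":0.006,"wx":0,"wy":0,"wz":0},{"grip":-1,"tx":-0.296,"ty":-0.185,"tz":0.006,"wx":0,"wy":0,"wz":0}]';python3 jar.py w16.png
```

```text
t: 32.45
ee_pos: [425.1, -141.3, 168.8]
orientation: [[-0.049, 0.999, -0.0], [0.999, 0.049, 0.0], [0.0, -0.0, -1.0]]
force: [0.2, 0.0, 1.2]
finger_gap: 86.1
grip_force: 0.0
[ -6.  13.  21. 120.  -6.  49.  21.]
(657.8, -135.0, 100.5, [543.0, 233.0]) tool shift to TCP z=4: [ -5.2 232.8 164.7]
(425.0, -143.8, 20.8, [280.0, 202.0]) tool shift to TCP z=4: [-2.600e+00 -1.000e-01  1.648e+02]
(440.1, -263.0, 22.6, [290.0, 328.0]) tool shift to TCP z=4: [-122.4    9.1  164.7]
[(0.98, array([291., 322.]), array([ 442.1, -266.4,   15. ]))]
```

```bash
python3 -m inch '[{"grip":-1,"tx":-0.0015,"ty":0,"tz":0.02,"wx":0,"wy":0,"wz":0},{"grip":-1,"tx":-0.0015,"ty":0,"tz":0.045,"wx":0,"wy":0,"wz":0},{"grip":-1,"tx":-0.0015,"ty":0,"tz":0.07,"wx":0,"wy":0,"wz":0},{"grip":-1,"tx":-0.0015,"ty":0,"tz":0.095,"wx":0,"wy":0,"wz":0},{"grip":-1,"tx":-0.0015,"ty":0,"tz":0.12,"wx":0,"wy":0,"wz":0},{"grip":-1,"tx":-0.0015,"ty":0,"tz":0.145,"wx":0,"wy":0,"wz":0},{"grip":-1,"tx":-0.0015,"ty":0,"tz":0.16,"wx":0,"wy":0,"wz":0},{"grip":-1,"tx":-0.0015,"ty":0,"tz":0.1645,"wx":0,"wy":0,"wz":0},{"grip":-1,"tx":-0.0015,"ty":0,"tz":0.1645,"wx":0,"wy":0,"wz":0},{"grip":0,"tx":-0.0015,"ty":0,"tz":0.1645,"wx":0,"wy":0,"wz":0}]' 40; python3 -m inch '[{"grip":1,"tx":0,"ty":0,"tz":0,"wx":0,"wy":0,"wz":0},{"grip":1,"tx":0,"ty":0,"tz":0,"wx":0,"wy":0,"wz":0},{"grip":1,"tx":0,"ty":0,"tz":0,"wx":0,"wy":0,"wz":0},{"grip":1,"tx":0,"ty":0,"tz":0,"wx":0,"wy":0,"wz":0},{"grip":1,"tx":0,"ty":0,"tz":-0.02,"wx":0,"wy":0,"wz":0},{"grip":1,"tx":0,"ty":0,"tz":-0.045,"wx":0,"wy":0,"wz":0},{"grip":1,"tx":0,"ty":0,"tz":-0.07,"wx":0,"wy":0,"wz":0},{"grip":1,"tx":0,"ty":0,"tz":-0.1,"wx":0,"wy":0,"wz":0},{"grip":1,"tx":0,"ty":0,"tz":-0.13,"wx":0,"wy":0,"wz":0},{"grip":1,"tx":0,"ty":0,"tz":-0.15,"wx":0,"wy":0,"wz":0}]' 40; python3 - <<'E'
from h import *
u=np.array([-.0485,.9988]);v=np.array([.9988,.0485]);s=observe()
for k in (0,-54): 
    w=603*v+(79.1+k+0.8)*u; print(w,tool(np.array([*w,74])-s["ee_pos"]))
E
```

```text
t: 33.8
ee_pos: [426.1, -143.4, 5.5]
orientation: [[-0.049, 0.999, 0.002], [0.999, 0.049, -0.0], [-0.0, 0.002, -1.0]]
force: [0.5, -0.1, 1.2]
finger_gap: 70.2
grip_force: 0.0
t: 35.05
ee_pos: [425.6, -143.6, 156.3]
orientation: [[-0.049, 0.999, 0.002], [0.999, 0.049, -0.0], [-0.0, 0.002, -1.0]]
force: [-0.1, 0.1, -0.8]
finger_gap: 40.8
grip_force: 40.7
[598.40125 109.04962] [243.9 184.8  82.6]
[601.02025  55.11442] [189.9 184.7  82.6]
```

```bash
python3 -m inch '[{"grip":1,"tx":0.04,"ty":0.01,"tz":0,"wx":0,"wy":0,"wz":0},{"grip":1,"tx":0.08,"ty":0.03,"tz":0,"wx":0,"wy":0,"wz":0},{"grip":1,"tx":0.12,"ty":0.06,"tz":0,"wx":0,"wy":0,"wz":0},{"grip":1,"tx":0.16,"ty":0.09,"tz":0,"wx":0,"wy":0,"wz":0},{"grip":1,"tx":0.2,"ty":0.125,"tz":0,"wx":0,"wy":0,"wz":0},{"grip":1,"tx":0.23,"ty":0.16,"tz":0,"wx":0,"wy":0,"wz":0},{"grip":1,"tx":0.244,"ty":0.18,"tz":0,"wx":0,"wy":0,"wz":0},{"grip":1,"tx":0.244,"ty":0.185,"tz":0.02,"wx":0,"wy":0,"wz":0},{"grip":1,"tx":0.244,"ty":0.185,"tz":0.04,"wx":0,"wy":0,"wz":0},{"grip":1,"tx":0.244,"ty":0.185,"tz":0.05,"wx":0,"wy":0,"wz":0}]'; python3 - <<'E'
from h import *
s=observe();print(tool(np.array([598.4,109,74.3])-s["ee_pos"]))
E
```

```text
t: 36.3
ee_pos: [596.4, 107.6, 102.7]
orientation: [[-0.048, 0.999, -0.003], [0.999, 0.048, -0.002], [-0.001, -0.003, -1.0]]
force: [0.0, -1.0, -0.8]
finger_gap: 40.6
grip_force: 40.8
[ 1.3  2.2 28.4]
```

```bash
python3 -m inch '[{"grip":1,"tx":0.001,"ty":0.001,"tz":0.001,"wx":0,"wy":0,"wz":0},{"grip":1,"tx":0.001,"ty":0.0015,"tz":0.006,"wx":0,"wy":0,"wz":0},{"grip":1,"tx":0.001,"ty":0.0015,"tz":0.011,"wx":0,"wy":0,"wz":0},{"grip":1,"tx":0.001,"ty":0.0015,"tz":0.016,"wx":0,"wy":0,"wz":0},{"grip":1,"tx":0.001,"ty":0.0015,"tz":0.02,"wx":0,"wy":0,"wz":0},{"grip":1,"tx":0.001,"ty":0.0015,"tz":0.024,"wx":0,"wy":0,"wz":0},{"grip":1,"tx":0.001,"ty":0.0015,"tz":0.026,"wx":0,"wy":0,"wz":0},{"grip":1,"tx":0.001,"ty":0.0015,"tz":0.028,"wx":0,"wy":0,"wz":0},{"grip":1,"tx":0.001,"ty":0.0015,"tz":0.0285,"wx":0,"wy":0,"wz":0},{"grip":1,"tx":0.001,"ty":0.0015,"tz":0.0285,"wx":0,"wy":0,"wz":0}]'
```

```text
t: 37.55
ee_pos: [599.8, 110.4, 76.4]
orientation: [[-0.049, 0.999, 0.001], [0.999, 0.049, -0.0], [-0.0, 0.001, -1.0]]
force: [0.3, -0.5, -0.7]
finger_gap: 40.9
grip_force: 40.8
```

```bash
python3 -m inch '[{"grip":1,"tx":-0.001,"ty":-0.001,"tz":0.001,"wx":0,"wy":0,"wz":0},{"grip":1,"tx":-0.001,"ty":-0.001,"tz":0.0015,"wx":0,"wy":0,"wz":0},{"grip":-0.4,"tx":-0.001,"ty":-0.001,"tz":0.0015,"wx":0,"wy":0,"wz":0},{"grip":-0.4,"tx":-0.001,"ty":-0.001,"tz":0.0015,"wx":0,"wy":0,"wz":0},{"grip":-0.4,"tx":-0.001,"ty":-0.001,"tz":0.0015,"wx":0,"wy":0,"wz":0},{"grip":-0.4,"tx":-0.001,"ty":-0.001,"tz":0.0015,"wx":0,"wy":0,"wz":0},{"grip":-0.4,"tx":-0.001,"ty":-0.001,"tz":-0.02,"wx":0,"wy":0,"wz":0},{"grip":-0.4,"tx":-0.001,"ty":-0.001,"tz":-0.05,"wx":0,"wy":0,"wz":0},{"grip":-0.4,"tx":-0.001,"ty":-0.001,"tz":-0.08,"wx":0,"wy":0,"wz":0},{"grip":-1,"tx":-0.001,"ty":-0.001,"tz":-0.1,"wx":0,"wy":0,"wz":0}]'; python3 - <<'E'
from jar import *
s,c,o=lids("w17.png",99.); u=np.array([-.0485,.9988]);v=np.array([.9988,.0485])
for x in o: print(x, "tray frame",np.array(x[:2])@v-603, np.array(x[:2])@u-79.1)
ct=cam("top");grab_frame("top")
print([(p,x.round(),at_z(ct,x,15).round(1)) for p,x in marks("jar_a_mid","top",4)])
print("to jarC",tool(np.array([441,-264,168])-s["ee_pos"]))
E
```

```text
t: 38.8
ee_pos: [599.2, 109.3, 178.0]
orientation: [[-0.049, 0.999, 0.002], [0.999, 0.049, 0.0], [0.0, 0.002, -1.0]]
force: [0.1, 0.9, 0.1]
finger_gap: 75.9
grip_force: 0.0
(727.5, 167.5, 68.6, [485.0, 127.0]) tray frame 131.75075000000004 52.915250000000015
(594.5, 161.2, 20.5, [277.0, 141.0]) tray frame -1.3951999999999316 53.07330999999999
(597.8, 108.9, 21.2, [278.0, 221.0]) tray frame -0.6357100000000173 0.6760200000000225
(741.2, 50.4, 12.5, [473.0, 309.0]) tray frame 139.75495999999998 -64.70867999999999
[(0.73, array([403., 255.]), array([ 439.7, -263.3,   15. ]))]
to jarC [-365.1 -176.3    9.4]
```

```bash
python3 -m inch '[{"grip":-1,"tx":-0.025,"ty":-0.04,"tz":0,"wx":0,"wy":0,"wz":0},{"grip":-1,"tx":-0.055,"ty":-0.08,"tz":0,"wx":0,"wy":0,"wz":0},{"grip":-1,"tx":-0.09,"ty":-0.12,"tz":0,"wx":0,"wy":0,"wz":0},{"grip":-1,"tx":-0.13,"ty":-0.15,"tz":0,"wx":0,"wy":0,"wz":0},{"grip":-1,"tx":-0.18,"ty":-0.176,"tz":0,"wx":0,"wy":0,"wz":0},{"grip":-1,"tx":-0.23,"ty":-0.176,"tz":0,"wx":0,"wy":0,"wz":0},{"grip":-1,"tx":-0.28,"ty":-0.176,"tz":0,"wx":0,"wy":0,"wz":0},{"grip":-1,"tx":-0.33,"ty":-0.176,"tz":0,"wx":0,"wy":0,"wz":0},{"grip":-1,"tx":-0.365,"ty":-0.176,"tz":0.009,"wx":0,"wy":0,"wz":0},{"grip":-1,"tx":-0.365,"ty":-0.176,"tz":0.009,"wx":0,"wy":0,"wz":0}]';python3 jar.py w18.png
```

```text
t: 40.2
ee_pos: [439.4, -266.5, 166.0]
orientation: [[-0.044, 0.999, -0.002], [0.999, 0.044, -0.001], [-0.001, -0.002, -1.0]]
force: [-0.1, 0.7, -0.0]
finger_gap: 85.2
grip_force: 0.0
[  5.  19.  26. 112. -11.  51.  39.]
(637.5, -141.2, 22.4, [555.0, 54.0]) tool shift to TCP z=4: [116.5 203.7 161.5]
(440.3, -265.4, 20.8, [281.0, 199.0]) tool shift to TCP z=4: [  1.2   1.2 162. ]
[(0.87, array([281., 196.]), array([ 439.7, -266. ,   15. ]))]
```

```bash
python3 -m inch '[{"grip":-1,"tx":0.001,"ty":0.001,"tz":0.02,"wx":0,"wy":0,"wz":0},{"grip":-1,"tx":0.001,"ty":0.001,"tz":0.045,"wx":0,"wy":0,"wz":0},{"grip":-1,"tx":0.001,"ty":0.001,"tz":0.07,"wx":0,"wy":0,"wz":0},{"grip":-1,"tx":0.001,"ty":0.001,"tz":0.095,"wx":0,"wy":0,"wz":0},{"grip":-1,"tx":0.001,"ty":0.001,"tz":0.12,"wx":0,"wy":0,"wz":0},{"grip":-1,"tx":0.001,"ty":0.001,"tz":0.145,"wx":0,"wy":0,"wz":0},{"grip":-1,"tx":0.001,"ty":0.001,"tz":0.157,"wx":0,"wy":0,"wz":0},{"grip":-1,"tx":0.001,"ty":0.001,"tz":0.1615,"wx":0,"wy":0,"wz":0},{"grip":-1,"tx":0.001,"ty":0.001,"tz":0.1615,"wx":0,"wy":0,"wz":0},{"grip":0,"tx":0.001,"ty":0.001,"tz":0.1615,"wx":0,"wy":0,"wz":0}]' 40; python3 -m inch '[{"grip":1,"tx":0,"ty":0,"tz":0,"wx":0,"wy":0,"wz":0},{"grip":1,"tx":0,"ty":0,"tz":0,"wx":0,"wy":0,"wz":0},{"grip":1,"tx":0,"ty":0,"tz":0,"wx":0,"wy":0,"wz":0},{"grip":1,"tx":0,"ty":0,"tz":0,"wx":0,"wy":0,"wz":0},{"grip":1,"tx":0,"ty":0,"tz":-0.02,"wx":0,"wy":0,"wz":0},{"grip":1,"tx":0,"ty":0,"tz":-0.045,"wx":0,"wy":0,"wz":0},{"grip":1,"tx":0,"ty":0,"tz":-0.07,"wx":0,"wy":0,"wz":0},{"grip":1,"tx":0,"ty":0,"tz":-0.1,"wx":0,"wy":0,"wz":0},{"grip":1,"tx":0,"ty":0,"tz":-0.13,"wx":0,"wy":0,"wz":0},{"grip":1,"tx":0,"ty":0,"tz":-0.165,"wx":0,"wy":0,"wz":0}]' 40; python3 - <<'E'
from h import *
u=np.array([-.0485,.9988]);v=np.array([.9988,.0485]);s=observe()
for k in (-54,): 
    w=603*v+(79.1+k)*u; print(w,tool(np.array([*w,74])-s["ee_pos"]))
E
```

```text
t: 41.55
ee_pos: [442.4, -263.0, 6.6]
orientation: [[-0.049, 0.999, 0.002], [0.999, 0.049, -0.001], [-0.001, 0.002, -1.0]]
force: [-0.4, 0.1, 0.2]
finger_gap: 69.5
grip_force: 0.0
t: 42.8
ee_pos: [441.4, -262.6, 171.8]
orientation: [[-0.049, 0.999, 0.0], [0.999, 0.049, 0.0], [0.0, 0.0, -1.0]]
force: [1.0, 0.0, -0.1]
finger_gap: 40.9
grip_force: 40.6
[601.05905  54.31538] [308.7 175.   97.8]
```

```bash
python3 -m inch '[{"grip":1,"tx":0.04,"ty":0,"tz":0,"wx":0,"wy":0,"wz":0},{"grip":1,"tx":0.09,"ty":0.01,"tz":0,"wx":0,"wy":0,"wz":0},{"grip":1,"tx":0.14,"ty":0.02,"tz":0,"wx":0,"wy":0,"wz":0},{"grip":1,"tx":0.19,"ty":0.04,"tz":0,"wx":0,"wy":0,"wz":0},{"grip":1,"tx":0.24,"ty":0.07,"tz":0,"wx":0,"wy":0,"wz":0},{"grip":1,"tx":0.28,"ty":0.105,"tz":0,"wx":0,"wy":0,"wz":0},{"grip":1,"tx":0.305,"ty":0.14,"tz":0,"wx":0,"wy":0,"wz":0},{"grip":1,"tx":0.3105,"ty":0.175,"tz":0.02,"wx":0,"wy":0,"wz":0},{"grip":1,"tx":0.3105,"ty":0.175,"tz":0.05,"wx":0,"wy":0,"wz":0},{"grip":1,"tx":0.3105,"ty":0.175,"tz":0.06,"wx":0,"wy":0,"wz":0}]'; python3 - <<'E'
from h import *
s=observe();print(tool(np.array([601.0,56.3,75])-s["ee_pos"]))
E
```

```text
t: 44.05
ee_pos: [600.1, 55.7, 109.1]
orientation: [[-0.049, 0.999, -0.003], [0.999, 0.049, -0.001], [-0.001, -0.003, -1.0]]
force: [-0.5, 0.2, -0.2]
finger_gap: 40.8
grip_force: 40.7
[ 0.6  1.  34.1]
```

```bash
python3 -m inch '[{"grip":1,"tx":0,"ty":0,"tz":0.001,"wx":0,"wy":0,"wz":0},{"grip":1,"tx":0,"ty":0,"tz":0.007,"wx":0,"wy":0,"wz":0},{"grip":1,"tx":0,"ty":0,"tz":0.013,"wx":0,"wy":0,"wz":0},{"grip":1,"tx":0,"ty":0,"tz":0.018,"wx":0,"wy":0,"wz":0},{"grip":1,"tx":0,"ty":0,"tz":0.023,"wx":0,"wy":0,"wz":0},{"grip":1,"tx":0,"ty":0,"tz":0.027,"wx":0,"wy":0,"wz":0},{"grip":1,"tx":0,"ty":0,"tz":0.031,"wx":0,"wy":0,"wz":0},{"grip":1,"tx":0,"ty":0,"tz":0.034,"wx":0,"wy":0,"wz":0},{"grip":1,"tx":0,"ty":0,"tz":0.034,"wx":0,"wy":0,"wz":0},{"grip":1,"tx":0,"ty":0,"tz":0.034,"wx":0,"wy":0,"wz":0}]'
```

```text
t: 45.3
ee_pos: [601.5, 55.8, 77.0]
orientation: [[-0.049, 0.999, 0.001], [0.999, 0.049, -0.0], [-0.0, 0.001, -1.0]]
force: [0.9, 1.3, -0.6]
finger_gap: 40.4
grip_force: 40.7
```

```bash
python3 -m inch '[{"grip":1,"tx":0,"ty":0,"tz":0.001,"wx":0,"wy":0,"wz":0},{"grip":1,"tx":0,"ty":0,"tz":0.001,"wx":0,"wy":0,"wz":0},{"grip":-0.4,"tx":0,"ty":0,"tz":0.001,"wx":0,"wy":0,"wz":0},{"grip":-0.4,"tx":0,"ty":0,"tz":0.001,"wx":0,"wy":0,"wz":0},{"grip":-0.4,"tx":0,"ty":0,"tz":0.001,"wx":0,"wy":0,"wz":0},{"grip":-0.4,"tx":0,"ty":0,"tz":0.001,"wx":0,"wy":0,"wz":0},{"grip":-0.4,"tx":0,"ty":0,"tz":-0.02,"wx":0,"wy":0,"wz":0},{"grip":-0.4,"tx":0,"ty":0,"tz":-0.05,"wx":0,"wy":0,"wz":0},{"grip":-0.4,"tx":0,"ty":0,"tz":-0.09,"wx":0,"wy":0,"wz":0},{"grip":-1,"tx":0,"ty":0,"tz":-0.13,"wx":0,"wy":0,"wz":0}]'; python3 - <<'E'
from jar import *
s,c,o=lids("w19.png",99.); u=np.array([-.0485,.9988]);v=np.array([.9988,.0485])
for x in o: print(x, "tray frame",np.array(x[:2])@v-603, np.array(x[:2])@u-79.1)
w=603*v+(79.1+144+30)*u;print("lip front",w,tool(np.array([*w,200])-s["ee_pos"]))
E
```

```text
t: 46.55
ee_pos: [601.1, 55.8, 208.1]
orientation: [[-0.049, 0.999, 0.0], [0.999, 0.049, -0.0], [-0.0, 0.0, -1.0]]
force: [1.0, 0.3, -0.2]
finger_gap: 76.1
grip_force: 0.0
(730.4, 146.2, 60.4, [472.0, 76.0]) tray frame 133.61421999999993 31.500159999999994
(594.4, 160.6, 20.7, [278.0, 57.0]) tray frame -1.5241800000000012 52.478880000000004
(597.7, 107.6, 20.6, [279.0, 138.0]) tray frame -0.7986399999998639 -0.6175700000000006
(600.4, 53.6, 21.0, [279.0, 212.0]) tray frame -0.7208799999999655 -54.683719999999994
(743.2, 43.0, 11.8, [464.0, 235.0]) tray frame 141.39366000000007 -72.1968
(605.1, -47.3, 68.4, [279.0, 320.0]) tray frame -0.9201699999999846 -155.69059
lip front [590.00105 282.04178] [ 2.265e+02 -2.000e-01  8.300e+00]
```

View pics/w19.png

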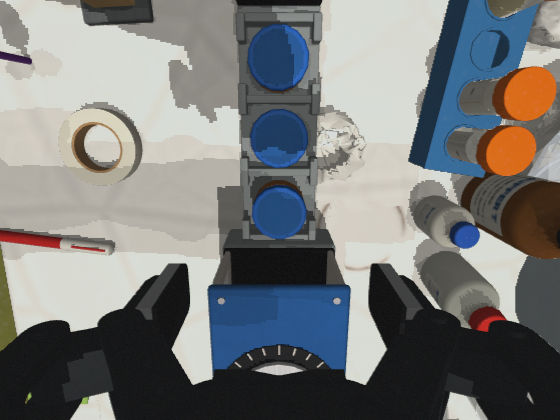

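All three jars sit in their wells, at (278,57), (279,138) and (279,212). Next I push the tray home with the fingers shut.

```bash
python3 -m inch '[{"grip":1,"tx":0.04,"ty":0,"tz":0,"wx":0,"wy":0,"wz":0},{"grip":1,"tx":0.08,"ty":0,"tz":0,"wx":0,"wy":0,"wz":0},{"grip":1,"tx":0.13,"ty":0,"tz":0,"wx":0,"wy":0,"wz":0},{"grip":1,"tx":0.18,"ty":0,"tz":0,"wx":0,"wy":0,"wz":0},{"grip":1,"tx":0.23,"ty":0,"tz":0,"wx":0,"wy":0,"wz":0},{"grip":1,"tx":0.23,"ty":0,"tz":0,"wx":0,"wy":0,"wz":0},{"grip":1,"tx":0.23,"ty":0,"tz":0.04,"wx":0,"wy":0,"wz":0},{"grip":1,"tx":0.23,"ty":0,"tz":0.08,"wx":0,"wy":0,"wz":0},{"grip":1,"tx":0.23,"ty":0,"tz":0.12,"wx":0,"wy":0,"wz":0},{"grip":1,"tx":0.23,"ty":0,"tz":0.131,"wx":0,"wy":0,"wz":0}]'; python3 -m inch '[{"grip":1,"tx":-0.006,"ty":0,"tz":0,"wx":0,"wy":0,"wz":0},{"grip":1,"tx":-0.012,"ty":0,"tz":0,"wx":0,"wy":0,"wz":0},{"grip":1,"tx":-0.02,"ty":0,"tz":0,"wx":0,"wy":0,"wz":0},{"grip":1,"tx":-0.028,"ty":0,"tz":0,"wx":0,"wy":0,"wz":0},{"grip":1,"tx":-0.036,"ty":0,"tz":0,"wx":0,"wy":0,"wz":0},{"grip":1,"tx":-0.044,"ty":0,"tz":0,"wx":0,"wy":0,"wz":0},{"grip":1,"tx":-0.052,"ty":0,"tz":0,"wx":0,"wy":0,"wz":0},{"grip":1,"tx":-0.06,"ty":0,"tz":0,"wx":0,"wy":0,"wz":0},{"grip":1,"tx":-0.068,"ty":0,"tz":0,"wx":0,"wy":0,"wz":0},{"grip":1,"tx":-0.076,"ty":0,"tz":0,"wx":0,"wy":0,"wz":0}]'
```

```text
t: 47.85
ee_pos: [588.7, 284.0, 73.4]
orientation: [[-0.048, 0.999, -0.003], [0.999, 0.048, -0.003], [-0.003, -0.003, -1.0]]
force: [-0.3, -0.1, 0.3]
finger_gap: -0.1
grip_force: 0.0
t: 49.1
ee_pos: [593.9, 209.2, 75.8]
orientation: [[-0.049, 0.999, 0.001], [0.999, 0.049, -0.0], [-0.0, 0.001, -1.0]]
force: [0.8, 2.9, 0.8]
finger_gap: 0.0
grip_force: 1.0
```

```bash
python3 -m inch '[{"grip":1,"tx":-0.012,"ty":0,"tz":0,"wx":0,"wy":0,"wz":0},{"grip":1,"tx":-0.024,"ty":0,"tz":0,"wx":0,"wy":0,"wz":0},{"grip":1,"tx":-0.036,"ty":0,"tz":0,"wx":0,"wy":0,"wz":0},{"grip":1,"tx":-0.048,"ty":0,"tz":0,"wx":0,"wy":0,"wz":0},{"grip":1,"tx":-0.06,"ty":0,"tz":0,"wx":0,"wy":0,"wz":0},{"grip":1,"tx":-0.072,"ty":0,"tz":0,"wx":0,"wy":0,"wz":0},{"grip":1,"tx":-0.084,"ty":0,"tz":0,"wx":0,"wy":0,"wz":0},{"grip":1,"tx":-0.096,"ty":0,"tz":0,"wx":0,"wy":0,"wz":0},{"grip":1,"tx":-0.108,"ty":0,"tz":0,"wx":0,"wy":0,"wz":0},{"grip":1,"tx":-0.114,"ty":0,"tz":0,"wx":0,"wy":0,"wz":0}]';python3 -m inch '[{"grip":1,"tx":-0.004,"ty":0,"tz":0,"wx":0,"wy":0,"wz":0},{"grip":1,"tx":-0.008,"ty":0,"tz":0,"wx":0,"wy":0,"wz":0},{"grip":1,"tx":-0.012,"ty":0,"tz":0,"wx":0,"wy":0,"wz":0},{"grip":1,"tx":-0.014,"ty":0,"tz":0,"wx":0,"wy":0,"wz":0},{"grip":1,"tx":-0.016,"ty":0,"tz":0,"wx":0,"wy":0,"wz":0},{"grip":1,"tx":-0.017,"ty":0,"tz":0,"wx":0,"wy":0,"wz":0},{"grip":1,"tx":-0.018,"ty":0,"tz":0,"wx":0,"wy":0,"wz":0},{"grip":1,"tx":-0.019,"ty":0,"tz":0,"wx":0,"wy":0,"wz":0},{"grip":1,"tx":-0.019,"ty":0,"tz":0,"wx":0,"wy":0,"wz":0},{"grip":1,"tx":-0.019,"ty":0,"tz":0,"wx":0,"wy":0,"wz":0}]'
```

```text
t: 50.35
ee_pos: [599.4, 94.5, 75.9]
orientation: [[-0.048, 0.999, 0.0], [0.999, 0.048, -0.001], [-0.001, 0.0, -1.0]]
force: [0.8, 2.2, 0.3]
finger_gap: -0.1
grip_force: 0.9
t: 51.6
ee_pos: [600.3, 76.6, 75.9]
orientation: [[-0.049, 0.999, 0.0], [0.999, 0.049, -0.0], [-0.0, 0.0, -1.0]]
force: [-1.1, 2.2, 1.4]
finger_gap: -0.0
grip_force: 1.5
```

```bash
python3 -m inch '[{"grip":1,"tx":-0.001,"ty":0,"tz":0,"wx":0,"wy":0,"wz":0},{"grip":1,"tx":-0.002,"ty":0,"tz":0,"wx":0,"wy":0,"wz":0},{"grip":1,"tx":-0.0025,"ty":0,"tz":0,"wx":0,"wy":0,"wz":0},{"grip":1,"tx":-0.003,"ty":0,"tz":0,"wx":0,"wy":0,"wz":0},{"grip":1,"tx":-0.0035,"ty":0,"tz":0,"wx":0,"wy":0,"wz":0},{"grip":1,"tx":-0.004,"ty":0,"tz":0,"wx":0,"wy":0,"wz":0},{"grip":1,"tx":-0.004,"ty":0,"tz":0,"wx":0,"wy":0,"wz":0},{"grip":1,"tx":-0.004,"ty":0,"tz":0,"wx":0,"wy":0,"wz":0},{"grip":1,"tx":-0.004,"ty":0,"tz":0,"wx":0,"wy":0,"wz":0},{"grip":1,"tx":-0.004,"ty":0,"tz":0,"wx":0,"wy":0,"wz":0}]'
```

```text
t: 52.85
ee_pos: [600.6, 72.9, 75.9]
orientation: [[-0.049, 0.999, 0.001], [0.999, 0.049, -0.0], [-0.0, 0.001, -1.0]]
force: [-0.1, 2.3, -0.7]
finger_gap: 0.0
grip_force: 1.0
```

```bash
python3 -m inch '[{"grip":1,"tx":-0.0005,"ty":0,"tz":0,"wx":0,"wy":0,"wz":0},{"grip":1,"tx":-0.001,"ty":0,"tz":0,"wx":0,"wy":0,"wz":0},{"grip":1,"tx":-0.0015,"ty":0,"tz":0,"wx":0,"wy":0,"wz":0},{"grip":1,"tx":-0.002,"ty":0,"tz":0,"wx":0,"wy":0,"wz":0},{"grip":1,"tx":-0.0025,"ty":0,"tz":0,"wx":0,"wy":0,"wz":0},{"grip":1,"tx":-0.003,"ty":0,"tz":0,"wx":0,"wy":0,"wz":0},{"grip":1,"tx":-0.003,"ty":0,"tz":0,"wx":0,"wy":0,"wz":0},{"grip":1,"tx":-0.003,"ty":0,"tz":0,"wx":0,"wy":0,"wz":0},{"grip":1,"tx":-0.003,"ty":0,"tz":0,"wx":0,"wy":0,"wz":0},{"grip":1,"tx":-0.003,"ty":0,"tz":0,"wx":0,"wy":0,"wz":0}]'
```

```text
t: 54.1
ee_pos: [600.5, 72.8, 75.9]
orientation: [[-0.051, 0.999, 0.0], [0.999, 0.051, 0.003], [0.003, 0.001, -1.0]]
force: [-0.9, 10.9, -0.8]
finger_gap: 0.1
grip_force: 5.1
```

The force rises at the stop at the predicted home position. I back off, lift and look at the knob.

```bash
python3 -m inch '[{"grip":1,"tx":0.012,"ty":0,"tz":0,"wx":0,"wy":0,"wz":0},{"grip":1,"tx":0.02,"ty":0,"tz":-0.03,"wx":0,"wy":0,"wz":0},{"grip":1,"tx":0.02,"ty":0,"tz":-0.07,"wx":0,"wy":0,"wz":0},{"grip":-1,"tx":0.02,"ty":0,"tz":-0.11,"wx":0,"wy":0,"wz":0},{"grip":-1,"tx":0.02,"ty":0,"tz":-0.16,"wx":0,"wy":0,"wz":0},{"grip":-1,"tx":-0.02,"ty":0,"tz":-0.19,"wx":0,"wy":0,"wz":0},{"grip":-1,"tx":-0.06,"ty":0,"tz":-0.19,"wx":0,"wy":0,"wz":0},{"grip":-1,"tx":-0.1,"ty":0,"tz":-0.19,"wx":0,"wy":0,"wz":0},{"grip":-1,"tx":-0.14,"ty":0,"tz":-0.19,"wx":0,"wy":0,"wz":0},{"grip":-1,"tx":-0.152,"ty":0,"tz":-0.19,"wx":0,"wy":0,"wz":0}]'; cat > knob.py <<'E'
from h import *
def ang(v): return np.degrees(np.arctan2(v[1],v[0]))
s=observe();c=snap("wrist",sys.argv[1])
print(np.round(s["joint_positions"]),s["ee_pos"].round(1))
P={}
for n,z in [("knob_grip",169),("knob_line",185),("pointer_tip",142),("mark_tip",142),("lip_end",85),("button_top",85)]:
    r=marks(n,"wrist",2); print(n,[(p,x.round(1),at_z(c,x,z).round(1)) for p,x in r])
    if r: P[n]=at_z(c,r[0][1],z)
K=P.get("knob_grip",np.array([607.7,-81.9,0]))
for n in ("knob_line","pointer_tip","mark_tip"):
    if n in P: d=P[n]-K; print(n,"r",np.hypot(*d[:2]).round(1),"world angle ccw",ang(d).round(1))
E
python3 knob.py w20.png
```

```text
t: 55.35
ee_pos: [607.7, -86.1, 266.3]
orientation: [[-0.044, 0.999, 0.001], [0.999, 0.044, -0.003], [-0.003, 0.001, -1.0]]
force: [-0.4, 0.7, -0.2]
finger_gap: 85.3
grip_force: 0.0
[-13.  23.  23.  90.  -9.  69.  14.] [607.7 -86.1 266.3]
knob_grip [(0.96, array([276.8, 206.5]), array([605.3, -81.1, 169. ]))]
knob_line [(0.89, array([311.7, 216.6]), array([628.9, -82.8, 185. ]))]
pointer_tip [(0.67, array([327.1, 193.5]), array([644.4, -76.1, 142. ])), (0.49, array([312. , 215.2]), array([633.8, -94.4, 142. ]))]
mark_tip [(0.54, array([287.3, 243.3]), array([ 615.3, -119.2,  142. ]))]
lip_end [(0.72, array([277.7,  12.2]), array([599.4,  63.4,  85. ]))]
button_top [(0.69, array([280.1,  46. ]), array([602.6,  37.7,  85. ]))]
knob_line r 23.7 world angle ccw -4.0
pointer_tip r 39.5 world angle ccw 7.3
mark_tip r 39.4 world angle ccw -75.2
```

```bash
python3 -c "
import cv2
im=cv2.imread('pics/w20.png');cv2.imwrite('pics/w20c.png',cv2.resize(im[60:360,130:430],None,fx=2,fy=2,interpolation=cv2.INTER_CUBIC))"
```

```text
(no output)
```

View pics/w20c.png

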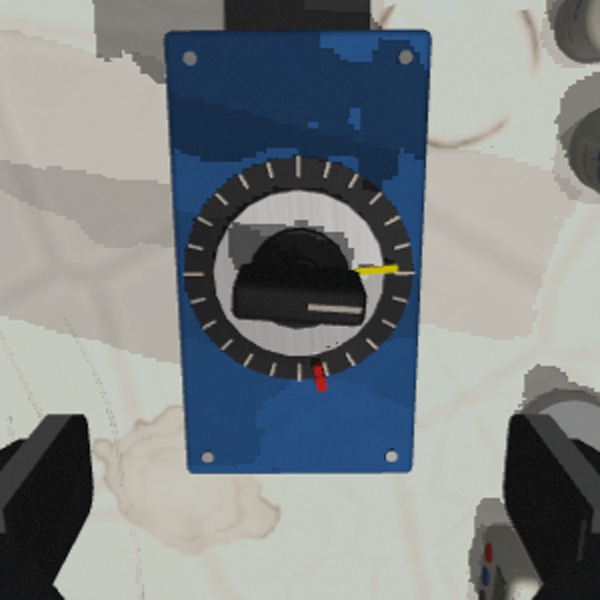

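The crop shows the disc centred at (298,273), the pointer tip at (397,268), the red mark's inner end at (317,362) and the white line on the right end of the bar.

```bash
python3 - <<'E'
from h import *
s=observe();c=cam("wrist",s)
f=lambda x,y,z:at_z(c,(x/2+130,y/2+60),z)[:2]
C=f(298.5,273,142);a=lambda p:(np.degrees(np.arctan2(*(p-C)[::-1])).round(1),np.hypot(*(p-C)).round(1))
print("C",C,"ptr",a(f(397,268,142)),"mark",a(f(317,362,142)))
# bar top edges (z=185): near edge
L=f(235,297,185);R=f(365,312,185);b0=f(310,307,185);b1=f(362,309,185)
print("bar mid",(L+R)/2, "bar ang from line",np.degrees(np.arctan2(*(b1-b0)[::-1])),"line end",a(b1))
# bar top face via corners: dark top outline
im=cv2.imread("pics/w20.png");h=cv2.cvtColor(im,cv2.COLOR_BGR2HSV)
m=((h[:,:,2]>150)&(h[:,:,1]<60)).astype(np.uint8);m[:, :270]=0;m[:208]=0;m[222:]=0;m[:,315:]=0
cn=max(cv2.findContours(m,0,2)[0],key=cv2.contourArea);P=np.array([at_z(c,q[0],185)[:2] for q in cn],np.float32);print("line rect",cv2.minAreaRect(P))
print("to",tool(np.array([*C,230])-s["ee_pos"]))
E
```

```text
C [607.43946015 -73.82899671] ptr (np.float64(5.9), np.float64(38.7)) mark (np.float64(-75.6), np.float64(38.0))
bar mid [607.9973705  -74.42821877] bar ang from line 0.6581907417018129 line end (np.float64(-2.9), np.float64(21.3))
line rect ((619.3515014648438, -75.05435943603516), (1.2796027660369873, 16.12240982055664), 88.37908935546875)
to [ 6.4 -0.5 35.8]
```

```bash
cat > k2.py <<'E'
from h import *
def roof(c,im):
    h=cv2.cvtColor(im,cv2.COLOR_BGR2HSV);b=cv2.inRange(h,(100,110,30),(125,255,255));n,l,st,ce=cv2.connectedComponentsWithStats(b)
    i=1+np.argmax(st[1:,4]);P=np.vstack(cv2.findContours((l==i).astype(np.uint8),0,2)[0])
    return cv2.minAreaRect(np.array([at_z(c,q[0],135)[:2] for q in P],np.float32))
if __name__=="__main__":
    s=observe();im=grab_frame("wrist")[:,:,::-1];cv2.imwrite("pics/"+sys.argv[1],im);c=cam("wrist",s);print(s["ee_pos"],np.round(s["orientation"],3).tolist())
    r=roof(c,im);print(r);C=np.array(r[0])
    h=cv2.cvtColor(im,cv2.COLOR_BGR2HSV)
    px=proj(c,[*C,142]);print("axis px",px)
    Y,X=np.mgrid[:420,:560];near=np.hypot(X-px[0],Y-px[1])<75
    for n,m in (("ptr",cv2.inRange(h,(22,150,110),(34,255,255))>0),("mark",(cv2.inRange(h,(0,150,90),(8,255,255))>0)|(cv2.inRange(h,(172,150,90),(180,255,255))>0))):
        p=np.argwhere(m&near)[:,::-1]
        if len(p): W3=np.array([at_z(c,q,142)[:2] for q in p]);d=W3-C;print(n,len(p),"ang",np.degrees(np.arctan2(d.mean(0)[1],d.mean(0)[0])).round(1),"r",np.hypot(*d.T).min().round(1),np.hypot(*d.T).max().round(1))
    for n,z in (("knob_line",185),("pointer_tip",142),("mark_tip",142),("knob_grip",169)):
        print(n,[(p,np.degrees(np.arctan2(*(at_z(c,x,z)[:2]-C)[::-1])).round(1),at_z(c,x,z).round(1)) for p,x in marks(n,"wrist",2)])
E
python3 k2.py w21.png
```

```text
[608.21128958 -80.19707572 265.84673432] [[-0.051, 0.999, 0.001], [0.999, 0.051, 0.0], [0.0, 0.001, -1.0]]
((606.9070434570312, -80.54741668701172), (97.92759704589844, 181.0892333984375), 2.815847873687744)
axis px [278.13895192 204.72564593]
ptr 75 ang 6.0 r 22.1 38.7
mark 60 ang -76.4 r 39.0 50.1
knob_line [(0.77, np.float64(0.3), array([626.1, -80.4, 185. ]))]
pointer_tip [(0.66, np.float64(9.7), array([644.7, -74.1, 142. ]))]
mark_tip [(0.48, np.float64(-75.5), array([ 617. , -119.5,  142. ]))]
knob_grip [(0.84, np.float64(-141.2), array([605.9, -81.4, 169. ])), (0.24, np.float64(93.8), array([598.8,  41.7, 169. ]))]
```

```bash
python3 -m inch '[{"grip":-1,"tx":0,"ty":-0.001,"tz":0,"wx":0,"wy":0,"wz":-10},{"grip":-1,"tx":0,"ty":-0.001,"tz":0,"wx":0,"wy":0,"wz":-20},{"grip":-1,"tx":0,"ty":-0.001,"tz":0,"wx":0,"wy":0,"wz":-30},{"grip":-1,"tx":0,"ty":-0.001,"tz":0,"wx":0,"wy":0,"wz":-40},{"grip":-1,"tx":0,"ty":-0.001,"tz":0,"wx":0,"wy":0,"wz":-50},{"grip":-1,"tx":0,"ty":-0.001,"tz":0,"wx":0,"wy":0,"wz":-60},{"grip":-1,"tx":0,"ty":-0.001,"tz":0,"wx":0,"wy":0,"wz":-70},{"grip":-1,"tx":0,"ty":-0.001,"tz":0.02,"wx":0,"wy":0,"wz":-80},{"grip":-1,"tx":0,"ty":-0.001,"tz":0.04,"wx":0,"wy":0,"wz":-86},{"grip":-1,"tx":0,"ty":-0.001,"tz":0.05,"wx":0,"wy":0,"wz":-86}]'; python3 k2.py w22.png; python3 - <<'E'
from h import *
s=observe();print(np.round(s["joint_positions"]),s["ee_pos"],np.round(s["orientation"],3).tolist());print(tool(np.array([607,-80.6,156])-s["ee_pos"]))
E
```

```text
t: 57.2
ee_pos: [606.6, -82.0, 214.9]
orientation: [[-1.0, 0.022, -0.001], [0.022, 1.0, 0.0], [0.001, -0.0, -1.0]]
force: [-0.2, 0.1, 0.2]
finger_gap: 85.4
grip_force: 0.0
[606.6206043  -82.04108312 214.9334846 ] [[-1.0, 0.022, -0.001], [0.022, 1.0, 0.0], [0.001, -0.0, -1.0]]
((605.9103393554688, -81.16193389892578), (98.40922546386719, 181.24790954589844), 2.8048086166381836)
axis px [279.34135756 223.78040231]
mark 96 ang -75.7 r 38.5 49.6
knob_line [(0.58, np.float64(2.9), array([626. , -80.1, 185. ]))]
pointer_tip [(0.72, np.float64(6.0), array([643.6, -77.2, 142. ]))]
mark_tip [(0.41, np.float64(-73.5), array([ 617.7, -120.9,  142. ])), (0.16, np.float64(8.4), array([643.4, -75.7, 142. ]))]
knob_grip [(0.61, np.float64(-42.1), array([606.4, -81.7, 169. ]))]
[ 0. 24.  4. 93. -2. 62. 93.] [607.57658044 -81.95381527 216.73568788] [[-1.0, 0.022, 0.002], [0.022, 1.0, -0.0], [-0.002, -0.0, -1.0]]
[ 0.7  1.4 60.7]
```

```bash
python3 -m inch '[{"grip":-1,"tx":0.0005,"ty":0.001,"tz":0.01,"wx":0,"wy":0,"wz":0},{"grip":-1,"tx":0.0005,"ty":0.001,"tz":0.025,"wx":0,"wy":0,"wz":0},{"grip":-1,"tx":0.0005,"ty":0.001,"tz":0.04,"wx":0,"wy":0,"wz":0},{"grip":-1,"tx":0.0005,"ty":0.001,"tz":0.052,"wx":0,"wy":0,"wz":0},{"grip":-1,"tx":0.0005,"ty":0.001,"tz":0.06,"wx":0,"wy":0,"wz":0},{"grip":1,"tx":0.0005,"ty":0.001,"tz":0.06,"wx":0,"wy":0,"wz":0},{"grip":1,"tx":0.0005,"ty":0.001,"tz":0.06,"wx":0,"wy":0,"wz":0},{"grip":1,"tx":0.0005,"ty":0.001,"tz":0.06,"wx":0,"wy":0,"wz":0},{"grip":1,"tx":0.0005,"ty":0.001,"tz":0.06,"wx":0,"wy":0,"wz":0},{"grip":1,"tx":0.0005,"ty":0.001,"tz":0.06,"wx":0,"wy":0,"wz":0}]' 40
```

```text
t: 58.7
ee_pos: [606.9, -81.8, 156.6]
orientation: [[-1.0, 0.021, 0.002], [0.021, 1.0, -0.001], [-0.002, -0.001, -1.0]]
force: [-0.8, -3.2, 4.4]
finger_gap: 13.1
grip_force: 43.1
```

```bash
python3 -m inch '[{"grip":1,"tx":0,"ty":0,"tz":0,"wx":0,"wy":0,"wz":8},{"grip":1,"tx":0,"ty":0,"tz":0,"wx":0,"wy":0,"wz":16},{"grip":1,"tx":0,"ty":0,"tz":0,"wx":0,"wy":0,"wz":24},{"grip":1,"tx":0,"ty":0,"tz":0,"wx":0,"wy":0,"wz":32},{"grip":1,"tx":0,"ty":0,"tz":0,"wx":0,"wy":0,"wz":40},{"grip":1,"tx":0,"ty":0,"tz":0,"wx":0,"wy":0,"wz":48},{"grip":1,"tx":0,"ty":0,"tz":0,"wx":0,"wy":0,"wz":56},{"grip":1,"tx":0,"ty":0,"tz":0,"wx":0,"wy":0,"wz":64},{"grip":1,"tx":0,"ty":0,"tz":0,"wx":0,"wy":0,"wz":72},{"grip":1,"tx":0,"ty":0,"tz":0,"wx":0,"wy":0,"wz":80}]'; python3 k2.py w23.png
```

```text
t: 59.95
ee_pos: [607.9, -80.9, 156.6]
orientation: [[-0.149, 0.989, 0.003], [0.989, 0.149, -0.0], [-0.001, 0.003, -1.0]]
force: [2.8, -0.9, 1.1]
finger_gap: 13.1
grip_force: 42.6
[607.85225872 -80.86224036 156.57920513] [[-0.149, 0.989, 0.003], [0.989, 0.149, -0.0], [-0.001, 0.003, -1.0]]
((605.6050415039062, -54.01533508300781), (97.58850860595703, 128.20654296875), 2.8423120975494385)
axis px [284.05968084 207.82425305]
knob_line [(0.62, np.float64(-82.4), array([611.7, -99.3, 185. ]))]
pointer_tip []
mark_tip []
knob_grip [(0.58, np.float64(-86.3), array([607.3, -80.8, 169. ]))]
```

```bash
python3 -m inch '[{"grip":1,"tx":0,"ty":0,"tz":0,"wx":0,"wy":0,"wz":6},{"grip":1,"tx":0,"ty":0,"tz":0,"wx":0,"wy":0,"wz":12},{"grip":1,"tx":0,"ty":0,"tz":0,"wx":0,"wy":0,"wz":18},{"grip":1,"tx":0,"ty":0,"tz":0,"wx":0,"wy":0,"wz":24},{"grip":1,"tx":0,"ty":0,"tz":0,"wx":0,"wy":0,"wz":29},{"grip":1,"tx":0,"ty":0,"tz":0,"wx":0,"wy":0,"wz":31},{"grip":1,"tx":0,"ty":0,"tz":0,"wx":0,"wy":0,"wz":31},{"grip":1,"tx":0,"ty":0,"tz":0,"wx":0,"wy":0,"wz":31},{"grip":1,"tx":0,"ty":0,"tz":0,"wx":0,"wy":0,"wz":31},{"grip":1,"tx":0,"ty":0,"tz":0,"wx":0,"wy":0,"wz":31}]'; python3 - <<'E'
from h import *
s=observe();R=np.array(s["orientation"]);print("bar world angle",np.degrees(np.arctan2(R[1,0],R[0,0]))-180,np.round(s["joint_positions"]))
c=cam("top");im=grab_frame("top")[:,:,::-1];C=[606.8,-81,142]
h=cv2.cvtColor(im,cv2.COLOR_BGR2HSV);px=proj(c,C);Y,X=np.mgrid[:420,:560];near=np.hypot(X-px[0],Y-px[1])<30
p=np.argwhere((cv2.inRange(h,(22,120,80),(34,255,255))>0)&near)[:,::-1];print(len(p),[ (np.degrees(np.arctan2(*(at_z(c,p.mean(0),142)-C)[1::-1]))) if len(p) else None])
E
```

```text
t: 61.45
ee_pos: [608.3, -80.9, 156.6]
orientation: [[0.375, 0.927, 0.004], [0.927, -0.375, -0.0], [0.001, 0.004, -1.0]]
force: [6.8, -0.2, 2.9]
finger_gap: 12.9
grip_force: 42.8
bar world angle -112.02556925907545 [-19.  30.  32.  99. -18.  56.  -2.]
0 [None]
```

```bash
python3 -m inch '[{"grip":1,"tx":0,"ty":0,"tz":0,"wx":0,"wy":0,"wz":-7},{"grip":1,"tx":0,"ty":0,"tz":0,"wx":0,"wy":0,"wz":-14},{"grip":1,"tx":0,"ty":0,"tz":0,"wx":0,"wy":0,"wz":-21},{"grip":1,"tx":0,"ty":0,"tz":0,"wx":0,"wy":0,"wz":-28},{"grip":1,"tx":0,"ty":0,"tz":0,"wx":0,"wy":0,"wz":-35},{"grip":1,"tx":0,"ty":0,"tz":0,"wx":0,"wy":0,"wz":-42},{"grip":1,"tx":0,"ty":0,"tz":0,"wx":0,"wy":0,"wz":-47},{"grip":1,"tx":0,"ty":0,"tz":0,"wx":0,"wy":0,"wz":-50},{"grip":1,"tx":0,"ty":0,"tz":0,"wx":0,"wy":0,"wz":-50},{"grip":1,"tx":0,"ty":0,"tz":0,"wx":0,"wy":0,"wz":-50}]'; python3 -m inch '[{"grip":1,"tx":0,"ty":0,"tz":0,"wx":0,"wy":0,"wz":0},{"grip":-1,"tx":0,"ty":0,"tz":0,"wx":0,"wy":0,"wz":0},{"grip":-1,"tx":0,"ty":0,"tz":0,"wx":0,"wy":0,"wz":0},{"grip":-1,"tx":0,"ty":0,"tz":0,"wx":0,"wy":0,"wz":0},{"grip":-1,"tx":0,"ty":0,"tz":0,"wx":0,"wy":0,"wz":0},{"grip":-1,"tx":0,"ty":0,"tz":-0.02,"wx":0,"wy":0,"wz":0},{"grip":-1,"tx":0,"ty":0,"tz":-0.04,"wx":0,"wy":0,"wz":0},{"grip":-1,"tx":0,"ty":0,"tz":-0.07,"wx":0,"wy":0,"wz":0},{"grip":-1,"tx":0,"ty":0,"tz":-0.1,"wx":0,"wy":0,"wz":0},{"grip":-1,"tx":0,"ty":0,"tz":-0.11,"wx":0,"wy":0,"wz":0}]'; python3 - <<'E'
from h import *
grab_frame("wrist")
E
python3 k2.py w24.png; python3 -c "
import cv2
im=cv2.imread('pics/w24.png');cv2.imwrite('pics/w24c.png',cv2.resize(im[100:320,170:390],None,fx=2.7,fy=2.7,interpolation=cv2.INTER_CUBIC))"
```

```text
t: 62.75
ee_pos: [607.5, -80.9, 156.6]
orientation: [[-0.467, 0.884, 0.003], [0.884, 0.467, -0.0], [-0.001, 0.002, -1.0]]
force: [4.0, 0.6, 5.7]
finger_gap: 13.4
grip_force: 43.3
t: 64.0
ee_pos: [607.3, -81.2, 267.7]
orientation: [[-0.466, 0.885, 0.003], [0.885, 0.466, -0.0], [-0.002, 0.003, -1.0]]
force: [0.6, 0.2, -0.3]
finger_gap: 85.1
grip_force: 0.0
[607.30749522 -81.14354635 267.90299811] [[-0.466, 0.885, 0.003], [0.885, 0.466, -0.0], [-0.002, 0.003, -1.0]]
((606.4121704101562, -80.8802490234375), (98.13813781738281, 181.5867919921875), 2.8103973865509033)
axis px [278.2131289  203.07167569]
ptr 25 ang -76.6 r 29.9 39.4
mark 51 ang -76.0 r 40.1 49.8
knob_line [(0.67, np.float64(-54.5), array([618.1, -97.2, 185. ]))]
pointer_tip [(0.57, np.float64(-77.2), array([ 614.9, -118.2,  142. ])), (0.33, np.float64(-72.3), array([609.6, -90.9, 142. ]))]
mark_tip [(0.6, np.float64(-76.9), array([ 615.9, -121.4,  142. ]))]
knob_grip [(0.92, np.float64(-74.8), array([606.7, -82. , 169. ]))]
```

View pics/w24c.png

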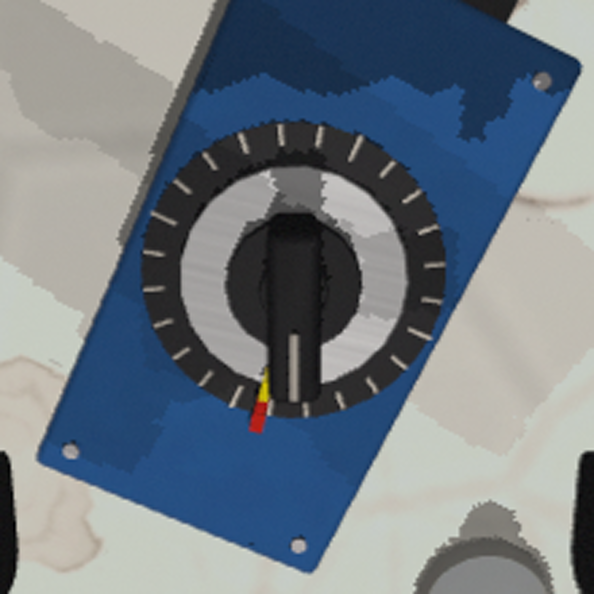

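The pointer tip meets the red mark at (262,395), with the white line about 14° anticlockwise of it, so the play is taken up. Before handing in, I check tray, button and tool against the first images.

```bash
python3 - <<'E'
from h import *
for n,box in (("scene",(222,205,258,238)),("top",(244,158,272,194)),("scene",(205,262,248,340))):
    a=cv2.imread(f"pics/{n}0.png");b=grab_frame(n)[:,:,::-1]
    t=a[box[1]:box[3],box[0]:box[2]];w=b[box[1]-12:box[3]+12,box[0]-12:box[2]+12]
    r=cv2.matchTemplate(np.ascontiguousarray(w),np.ascontiguousarray(t),cv2.TM_CCOEFF_NORMED);_,v,_,l=cv2.minMaxLoc(r);print(n,round(v,3),np.array(l)-12)
print(marks("pin_tip","scene",4))
E
```

```text
scene 0.995 [0 0]
top 0.973 [0 0]
scene 0.844 [0 0]
[(0.98, array([177.408, 319.788])), (0.8, array([282.576, 327.894])), (0.68, array([258.216, 359.898]))]
```

```bash
python3 - <<'E'
from h import *
for a in (cv2.imread("pics/scene0.png"),np.ascontiguousarray(grab_frame("scene")[:,:,::-1])):
    h=cv2.cvtColor(a,cv2.COLOR_BGR2HSV);m=cv2.inRange(h,(20,120,50),(36,255,255))[255:340,205:250]
    p=np.argwhere(m);print(len(p),p.min(0),p.max(0),p.mean(0).round(1))
E
```

```text
43 [12 13] [18 22] [15.1 17.3]
47 [13 12] [18 22] [15.4 17.2]
```

The tool stands as it did at the start, and the tray matches its home image. I hand in.

```bash
python3 -c "
from rig import *
print(hand_in())"
```

```text
the job is handed in; nothing more can be done
None
```

Every step was carried out and the job is handed in at about 64 s of the 210 s allowed. The tray is home with all three jars upright in it, the pin tool is back upright in its stand, and the pointer is on the mark with the play taken up anticlockwise. I saw no verdict, and the overshoot past the mark (about 21°) was worked out from the wrist angle, not seen.

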